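# Check a kiln bat for rocking with a straightedge

## Robot

A 6-joint arm with a two-finger parallel gripper is mounted at the origin on the work surface. World frame = base frame: x ahead of the robot, y to its left, z up, the work surface at z = 0. Lengths are in mm, angles in degrees, forces in N, time in s.
With the tool pointing down it reaches from about 300 to 850 mm from the base axis. Payload 4.2 kg.
Tool frame: the origin (TCP) lies between the finger pads; the fingertips stand 19 mm ahead of it and the grasp point (between the pads) is the TCP; z points along the fingers, x is the direction in which the jaws open and shut, and the axes are right-handed (so a half turn about z gives the same grasp; the last joint's range is limited). The gripper opens to 91 mm and grips with 3 to 60 N. Pads are 32 mm wide; open, the fingers measure 118 mm over their backs; the gripper's body (76 mm by 178 mm) begins 60 mm behind the grasp point.
Start: joints at [67.953, 18.312, 89.639, -0, 72.044, -1.146], TCP at [205.141, 537.176, 232.976] pointing down, gripper open.
Joint ranges: [-177.97, 177.97], [-48.28, 115.42], [12.27, 149.76], [-77.06, 257.06], [2.81, 150.46], [-146.56, 146.56]. Speed limits (degrees/s): [147.25, 147.25, 180, 180, 180, 180].

## Interface

Orientations are given as [roll, pitch, yaw] about the fixed x, y, z axes, in that order (R = Rz(yaw) Ry(pitch) Rx(roll)).
In Python, from workcell import sensors, grab_frame, env gives the robot as it stands.
- The arm moves only by the tool servo_tool, never from a script. Its argument "motion" is one flat list of numbers, 7 for each row, row after row: the shift along the world's x, y, z in mm, then the turn, a rotation vector about the world's x, y, z in rad, then the opening in per cent of the stroke, from 0 (shut) to 100 (fully open). In form: [x, y, z, rx, ry, rz, grip, x, y, z, rx, ry, rz, grip, ...]. A call has 1 to 10 rows; each row shifts and turns the commanded pose from where the row before left it; what a row does not reach is not made up. A row lasts 1/12 s, in which the tool goes at most 41.7 mm and 7.16 degrees, less where a joint would pass 70% of its speed; a pose out of reach is approached as far as the arm can. A call with a gripper value outside its range is refused whole. The fingers move at their own pace and stop on an object; "newtons" is the grip in N (left out, the last holds). Time passes only in rows, so rows that do not move let the fingers close. It gives the time, the measured TCP pose, the force and the opening at its end, in the units of the state.
- sensors.state(): the state, without advancing time (a new reading comes with each control period).
- grab_frame(name): name is "scene" or "top" or "wrist"; returns a dict with "image" (384x512x3 uint8, red, green, blue), "depth" (384x512 float32, mm along the optical axis (not along the pixel's ray), 0 where there is no reading), "fx", "fy", "cx", "cy" (pixels), "extrinsics" (4x4, takes a point from camera to world coordinates); the wrist camera has in their place "T_tool_cam" (4x4, takes a point from camera to tool coordinates, whose origin is the TCP and whose axes are the tool frame's). Camera axes: x right, y up, looking along -z (the intrinsics and any distortion apply to the point x, -y, -z); pixel columns grow to the right and rows downward; lengths in mm; the calibration is good to about 2 mm. A picture is of the moment at which its call begins: read the wrist's pose just before it.
- env.job_done(): hands the job in, once; it reports no verdict.
The state is a dict: "time_s": time; "qpos": joint angles; "qvel": joint speeds; "effort": joint torques, N m; "ee_pos": TCP position; "ee_rot": TCP orientation; "force": force on the tool from outside, world axes, zero at the start; "torque": the same for the moment, N m; "gripper_width": finger opening in mm.
Only numpy, scipy, OpenCV 4.12 (cv2) and the standard library are available. Lean on these libraries where they do the work, as an engineer would, in place of code of your own. Each camera call takes 0.05 s, during which the arm holds its last target.

## Task

Lay the straightedge centred across the round kiln bat on the transfer table and let go of it, then with closed fingers press down on its narrow end and after that on its wide end, to feel whether it rocks. Put the straightedge back on its sloping rest; then, if it rocked (crowned bat) push the valve lever fully over to the robot's right, or if it lay firm (flat bat) fully over to the left, hold it there for two seconds and let it spring back to the middle. Never push the lever the wrong way, and leave the pots and other things where they stand.

Things in the scene. Friction and masses are not known exactly. Their poses are not given: they have to be found in the camera images.
- edge_mid (a point): Centre of the straightedge: an aluminium bar 170 mm long, 36 mm wide, 10 mm thick, about 0.26 kg; the last 30 mm of one end (own +x) are only 18 mm wide. On its middle an upright wooden grip: 70 mm along the bar, 16 mm thick (y), 34 mm high, 44 mm in all. This point: mid-way, 22 mm above the underside. x to the narrow end, z up out of the top. Starts on the sloping rest, z leaning 28 degrees.
- edge: The same straightedge, same axes; origin at the centre of its underside.
- narrow_end (a point): Where to press the narrow end: on top of the bar, 68 mm from its middle (within 30 mm is near enough).
- wide_end (a point): Where to press the wide end: on top of the bar, 68 mm from its middle, opposite the narrow end (within 30 mm is near enough).
- rest_mid (a point): Where edge_mid is when the straightedge lies home on its rest: a fixed wooden board 220 mm long, sloping 28 degrees down towards the robot, with a 10 mm lip along its lower edge against which the bar's long edge lies. Axes level: x to the high side, y along the board; the board's normal is (-0.47, 0, 0.88) in them. Either end may be to the left.
- head_top (a point): Transfer table: fixed grey block 200 by 250 mm with a round head; this is the head's top centre, 70 mm above the work surface. It carries the bat to be tested. Two steel posts, 14 mm thick, rise to 140 mm above the work surface (56 mm above the bat's rim) 112 mm either side of the centre along its y: lying along its x the straightedge is clear of them.
- bat_centre (a point): Centre of the kiln bat on the transfer table, at the height of its rim's top: a fixed white clay disc 190 mm across, rim 14 mm thick. Axes as head_top. It is either flat or crowned (a shallow cone, 7 mm higher in the middle): on it a bar pressed down at one end rises to about 12 mm over the rim at the other. A look-alike bat waits on a wooden stand at the back, not to be touched.
- lever (a joint): Valve lever, rad: 0 upright in the middle, held by a spring of 1 N m/rad (about 5 N at the knob when fully over); + is over to the robot's left (the valve's +y), - to the right; stops at +-0.5. Beyond 0.35 counts as over.
- lever_knob (a point): Centre of the black ball knob, 30 mm across, on the lever: 115 mm above its hinge, on a rod 12 mm thick. z points up the lever. The hinge is 50 mm above the work surface.
- valve: Fixed valve block under the lever, 100 by 80 mm, 50 mm high; origin at the centre of its underside. The lever swings in its y-z plane; y to the robot's left.
Things that resemble listed ones, but are neither listed nor needed, are in the scene too. Of the things that look like the edge, the largest one is meant. Leave any purple look-alike of the valve alone.

How it is judged:
By the outcome, as a careful person would: the job done as asked, in the order asked, and still so for the second after the job is handed in, with the robot touching nothing.
It also fails if it takes over 72 s, if anything falls off the work surface, if the arm or the gripper's body presses on something with over 40 N, if the wrist force passes 120 N, or if a joint passes its speed limit or range.

## Working session

There is one attempt and no reset: what is moved stays moved. The work goes in short steps, Python scripts to look and compute and a tool call to move; the robot and the scene stay as the last step left them, time stands still between calls to the robot, and variables do not carry over. Pictures are saved under pics/ and viewed, and the job is handed in when it is done.

Besides the shell and the picture viewer there is one more tool, called after "Request:" as name(argument=value, ...) on one line, values as JSON. servo_tool: Moves the arm, as the interface text tells. Its arguments: {"type":"object","properties":{"motion":{"type":"array"},"newtons":{"type":"number"}},"required":["motion"]}

```bash
ls; mkdir -p pics; cat > h.py <<'E'
import numpy as np, cv2
from workcell import sensors, grab_frame, env
def save(name,out,crop=None,scale=1):
    f=grab_frame(name); np.savez('pics/'+out+'.npz',**{k:v for k,v in f.items()})
    im=f['image'][:,:,::-1]
    if crop: im=im[crop[1]:crop[3],crop[0]:crop[2]]
    im=cv2.resize(im,None,fx=scale,fy=scale,interpolation=cv2.INTER_CUBIC)
    cv2.imwrite('pics/'+out+'.png',im); return f
def crop(out,c,scale,new):
    f=np.load('pics/'+out+'.npz'); im=f['image'][c[1]:c[3],c[0]:c[2],::-1]
    cv2.imwrite('pics/'+new+'.png',cv2.resize(im,None,fx=scale,fy=scale,interpolation=cv2.INTER_CUBIC))
def pt(f,u,v,d=None,T=None):
    if d is None: d=float(f['depth'][int(round(v)),int(round(u))])
    x=(u-f['cx'])/f['fx']*d; y=(v-f['cy'])/f['fy']*d
    T=f['extrinsics'] if T is None else T
    return (T@np.array([x,-y,-d,1]))[:3]
E
python3 - <<'E'
from h import *
for n in ['scene','top']:
    f=save(n,n+'0',scale=1.5); print(n,f['fx'],f['cx'],f['cy'],f['extrinsics'].round(3).tolist(),[k for k in f])
s=sensors.state();print(s)
E
```

```text
pics
scene 353.03661619547006 251.30894676546066 197.32104884768154 [[0.102, -0.834, 0.542, 895.197], [0.995, 0.092, -0.046, -31.634], [-0.012, 0.544, 0.839, 927.231], [0.0, 0.0, 0.0, 1.0]] ['image', 'depth', 'fx', 'fy', 'cx', 'cy', 'extrinsics']
top 488.73152991933256 250.17640893463678 193.2738349079544 [[0.017, 0.998, -0.057, 285.209], [-1.0, 0.017, 0.006, 17.165], [0.007, 0.056, 0.998, 1639.292], [0.0, 0.0, 0.0, 1.0]] ['image', 'depth', 'fx', 'fy', 'cx', 'cy', 'extrinsics']
{'time_s': 0.1, 'qpos': array([ 6.79544124e+01,  1.83487384e+01,  8.97001241e+01, -1.74605043e-05,
        7.20436736e+01, -1.14614738e+00]), 'qvel': array([-0.04546964, -0.19574264, -0.23637354,  0.01156443, -0.08013952,
        0.1288235 ]), 'effort': array([-7.56268237e-04, -4.13336957e+01, -2.32509184e+01,  7.27550942e-02,
        4.23141033e-02, -4.64608047e-05]), 'ee_pos': array([204.96114737, 536.77512357, 232.1919085 ]), 'ee_rot': array([-1.79998166e+02,  9.25179894e-02,  6.91005667e+01]), 'force': array([-0.57398185, -0.54891323, -0.03974213]), 'torque': array([ 0.04913506,  0.03803675, -0.00736452]), 'gripper_width': 91.20830227972925}
```

View pics/scene0.png

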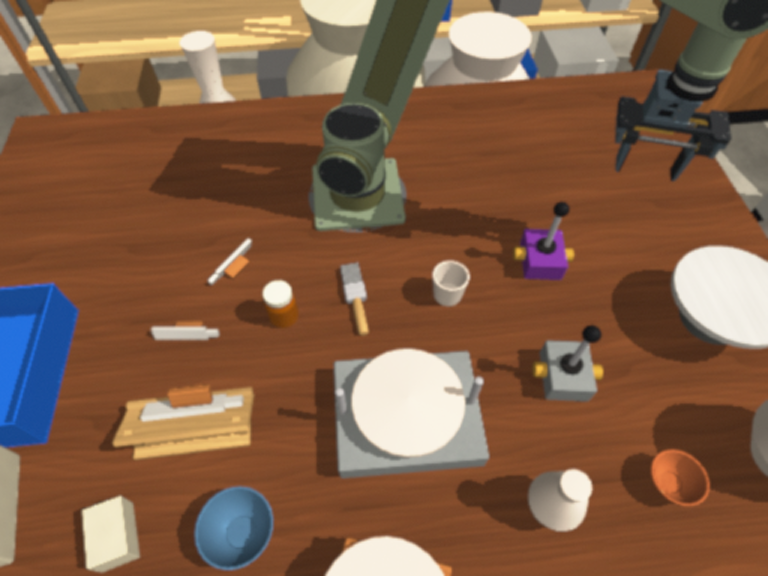

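View pics/top0.png

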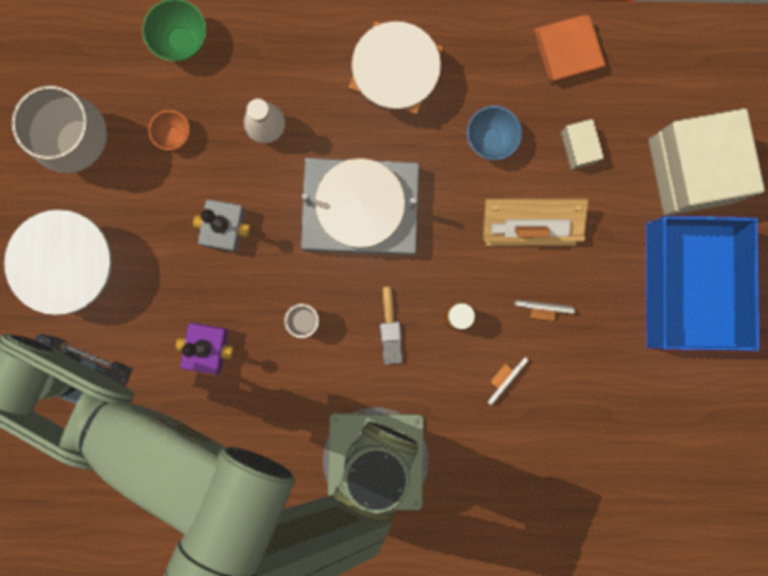

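Straightedge look-alikes in scene0.png are at (190,403) on the rest, (185,332) and (232,262). The one on the rest is the largest and lies on the sloping board, so it is the one meant. Of the two levers, the grey one at (570,370) is meant and the purple one at (545,250) is not. I'll check both in enlarged crops.

```bash
python3 - <<'E'
from h import *
crop('scene0',(70,240,180,310),7,'edgeS'); crop('top0',(315,125,400,170),9,'edgeT')
crop('scene0',(340,200,420,280),7,'levS'); crop('top0',(120,125,180,175),9,'levT')
crop('top0',(195,95,285,175),8,'batT')
E
```

```text
(no output)
```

View pics/edgeS.png

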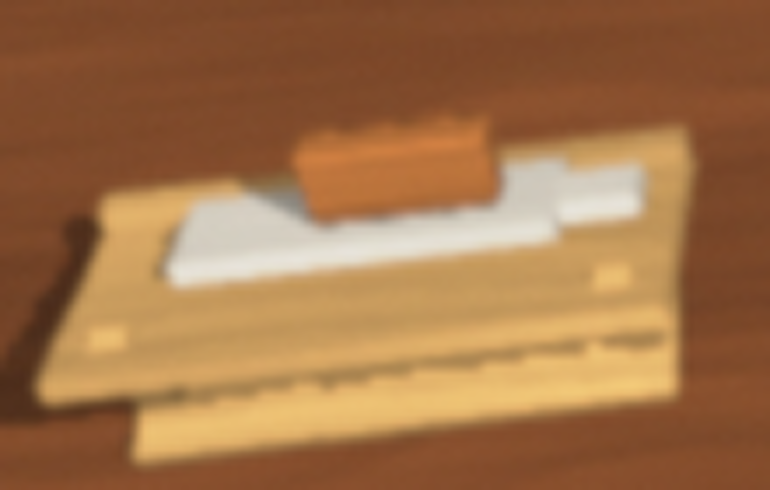

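View pics/edgeT.png

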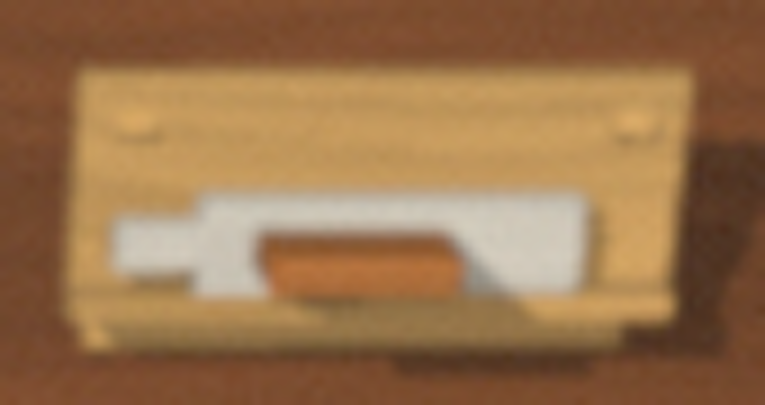

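View pics/levS.png

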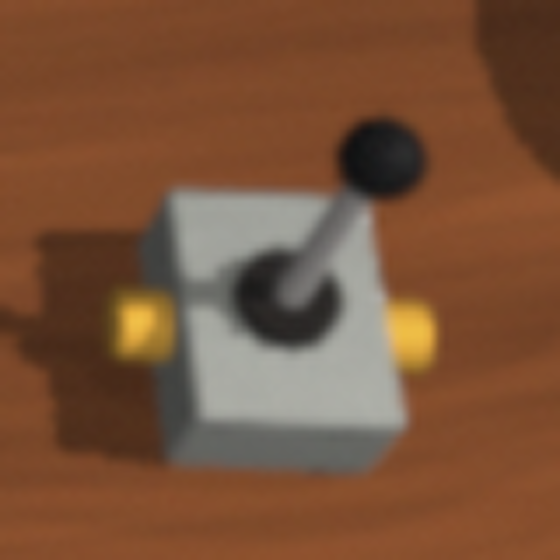

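View pics/levT.png

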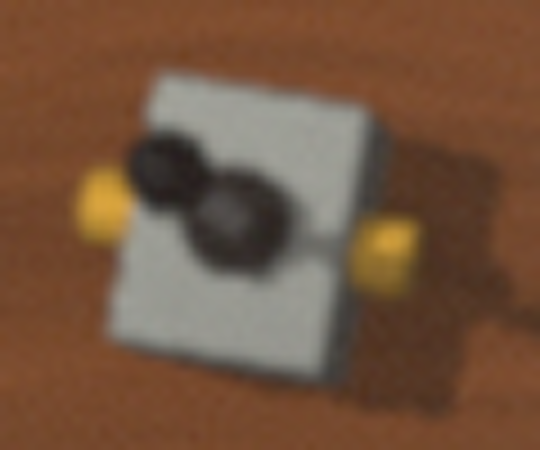

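View pics/batT.png

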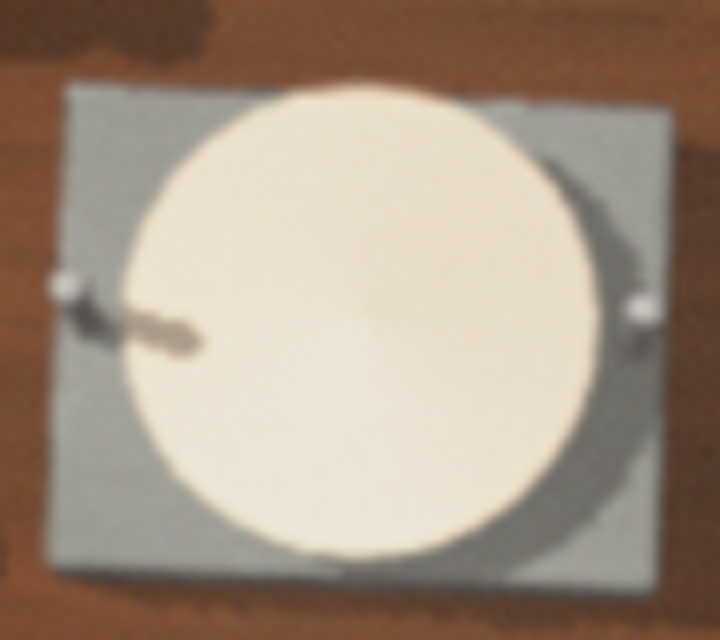

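Confirmed in the crops: the bar on the rest has its narrow end towards +y (left in top, right in scene). The valve is the grey block. Next I'll work out positions from depth.

```bash
cat >> h.py <<'E'
def cloud(f,c,T=None):
    u,v=np.meshgrid(np.arange(c[0],c[2]),np.arange(c[1],c[3])); d=f['depth'][v,u]
    x=(u-f['cx'])/f['fx']*d; y=(v-f['cy'])/f['fy']*d
    P=np.stack([x,-y,-d,np.ones_like(d)],-1)@(f['extrinsics'] if T is None else T).T
    return P[...,:3],f['image'][v,u].astype(int),d>0
E
python3 - <<'E'
from h import *
t=np.load('pics/top0.npz'); s=np.load('pics/scene0.npz')
np.set_printoptions(precision=1,suppress=True)
a=np.radians(28); n=np.array([-np.sin(a),0,np.cos(a)]); xd=np.array([np.cos(a),0,np.sin(a)])
for nm,f,c in [('top',t,(315,125,400,170)),('scene',s,(70,240,180,310))]:
    P,I,ok=cloud(f,c); hsv=cv2.cvtColor(I.astype(np.uint8),cv2.COLOR_RGB2HSV).astype(int)
    gray=ok&(hsv[...,1]<50)&(hsv[...,2]>150); G=P[gray]
    h=P@n; 
    print(nm,'bar n',gray.sum(),'normal-height pct',np.percentile(G@n,[5,25,50,75,95]),'y',np.percentile(G[:,1],[0,1,2,50,98,99,100]),'slope-coord',np.percentile(G@xd,[1,2,50,98,99]))
    # plane fit
    A=G[np.abs(G@n-np.median(G@n))<3]; cc=A.mean(0); print(' normal',np.linalg.svd(A-cc)[2][2],cc)
    o=ok&(hsv[...,0]<13)&(hsv[...,1]>130)&(h>np.median(G@n)+8); O=P[o]
    print(' grip',o.sum(),'h',np.percentile(O@n,[50,90,95,99])-np.median(G@n),'y',np.percentile(O[:,1],[1,3,97,99]),'sl',np.percentile(O@xd,[1,3,50,97,99]))
    Wd=ok&(hsv[...,0]>13)&(hsv[...,1]>90); W=P[Wd]; hh=W@n; hist,e=np.histogram(hh,40);print(' board h mode',e[hist.argmax()],'z range',W[:,2].min(),W[:,2].max(),'y',np.percentile(W[:,1],[1,99]))
# bat
P,I,ok=cloud(t,(195,95,285,175)); 
w=ok&(I.min(-1)>195)&(P[...,2]>60); B=P[w]; 
m=w.astype(np.uint8); cs,_=cv2.findContours(m,cv2.RETR_EXTERNAL,cv2.CHAIN_APPROX_NONE); cm=max(cs,key=cv2.contourArea); (u,v),r=cv2.minEnclosingCircle(cm); E=cv2.fitEllipse(cm)
print('bat ell',E,'z',np.percentile(B[:,2],[5,50,95]),'world',pt(t,E[0][0]+195,E[0][1]+95,float(np.median(t['depth'][150-30:150,240:250]))))
rr=np.hypot(B[:,0]-B[:,0].mean(),B[:,1]-B[:,1].mean()); print([ (k,B[(rr>=k)&(rr<k+20),2].mean()) for k in range(0,100,20)])
print('posts',pt(t,195+68/8,95+290/8),pt(t,195+640/8,95+310/8))
print('block corners',[pt(t,195+x/8,95+y/8) for x,y in [(72,92),(665,112),(55,560),(650,580)]])
# lever
print('knobT',pt(t,120+170/9,125+170/9),'knobS',pt(s,340+382/7,200+157/7))
print('valve cornersT',[pt(t,120+x/9,125+y/9) for x,y in [(162,82),(365,110),(112,332),(320,370)]])
print('pivotT',pt(t,120+235/9,125+240/9),'pivotS',pt(s,340+290/7,200+300/7))
E
```

```text
top bar n 320 normal-height pct [-203.2 -199.5 -197.2 -194.2 -190.2] y [-413.3 -410.7 -410.1 -334.8 -246.6 -244.6 -243.6] slope-coord [463.2 464.4 485.8 498.6 499.2]
 normal [-0.5 -0.   0.9] [ 520.  -334.1   53. ]
 grip 3 h [32.2 32.5 32.6 32.6] y [-354.6 -352.1 -294.2 -294.2] sl [477.5 477.7 480.7 489.  489.4]
 board h mode -209.44101609135066 z range -9.86702346289053 87.77046104810688 y [-462.  -228.7]
scene bar n 519 normal-height pct [-205.7 -200.7 -198.7 -197.6 -196.1] y [-413.3 -411.  -410.4 -333.6 -247.2 -244.4 -242.5] slope-coord [464.3 465.4 489.8 500.1 500.4]
 normal [ 0.4  0.  -0.9] [ 522.3 -333.1   53. ]
 grip 228 h [11.1 15.1 16.4 23.8] y [-522.5 -519.7 -336.6 -294.1] sl [339.8 340.8 351.6 474.6 486.5]
 board h mode -210.24101903487968 z range -4.6869859189113185 72.88929124972128 y [-471.3 -228.6]
bat ell ((44.90842819213867, 39.93623352050781), (54.741302490234375, 56.62399673461914), 174.85818481445312) z [80.7 86.9 93.3] world [559.3  44.5  88.7]
[(0, np.float64(90.51134661651282)), (20, np.float64(89.09660382433862)), (40, np.float64(87.81267535585629)), (60, np.float64(86.19915969815406)), (80, np.float64(84.98137769871073))]
posts [559.9 156.4 139.2] [556.  -65.  139.8]
block corners [array([659.3, 165.3,  45.9]), array([653.8, -78.8,  53.1]), array([465.8, 168.3,  42.2]), array([461.1, -75.6,  49.2])]
knobT [510.4 345.4 181.5] knobS [520.  344.7 177.2]
valve cornersT [array([562.7, 378.6,  51.2]), array([563.4, 314.9,  -5.9]), array([476.6, 405.3,   3.4]), array([459.8, 320.5,  39.2])]
pivotT [504.9 349.7  54.6] pivotS [519.1 347.7  61.9]
```

Request:
servo_tool(motion=[8, -34, 4, 0, 0, -0.1, 50, 8, -34, 4, 0, 0, -0.1, 50, 8, -34, 4, 0, 0, -0.1, 50, 8, -34, 4, 0, 0, -0.1, 50, 8, -34, 4, 0, 0, -0.1, 50, 8, -34, 4, 0, 0, -0.1, 50, 8, -34, 4, 0, 0, -0.1, 50, 8, -34, 4, 0, 0, -0.1, 50, 8, -34, 4, 0, 0, -0.1, 50, 8, -34, 4, 0, 0, -0.1, 50], newtons=30)

```text
time_s: 0.93
ee_pos: [284.8, 195.5, 273.0]
ee_rot: [180.0, 0.0, 11.6]
force: [0.9, 0.4, -0.0]
gripper_width: 45.6
```

Request:
servo_tool(motion=[9, -34, 0, 0, 0, -0.02, 50, 9, -34, 0, 0, 0, -0.02, 50, 9, -34, 0, 0, 0, -0.02, 50, 9, -34, 0, 0, 0, -0.02, 50, 9, -34, 0, 0, 0, -0.02, 50, 9, -34, 0, 0, 0, -0.02, 50, 9, -34, 0, 0, 0, -0.02, 50, 9, -34, 0, 0, 0, -0.02, 50, 9, -34, 0, 0, 0, -0.02, 50, 9, -34, 0, 0, 0, -0.02, 50])

```text
time_s: 1.77
ee_pos: [374.9, -144.6, 272.8]
ee_rot: [-180.0, 0.0, 0.2]
force: [1.1, 1.0, 0.4]
gripper_width: 45.7
```

Request:
servo_tool(motion=[7, -19, -5, 0, -0.049, 0, 50, 7, -19, -5, 0, -0.049, 0, 50, 7, -19, -5, 0, -0.049, 0, 50, 7, -19, -5, 0, -0.049, 0, 50, 7, -19, -5, 0, -0.049, 0, 50, 7, -19, -5, 0, -0.049, 0, 50, 7, -19, -5, 0, -0.049, 0, 50, 7, -19, -5, 0, -0.049, 0, 50, 7, -19, -5, 0, -0.049, 0, 50, 7, -19, -5, 0, -0.049, 0, 50])

```text
time_s: 2.6
ee_pos: [445.0, -333.7, 222.6]
ee_rot: [179.8, -28.2, 0.4]
force: [-0.1, 0.4, 0.5]
gripper_width: 45.8
```

```bash
python3 - <<'E'
from h import *
s=sensors.state(); f=save('wrist','w1',scale=1.5)
s2=sensors.state()
for q in (s,s2): print(q['time_s'],q['ee_pos'],q['ee_rot'],q['qpos'],q['force'])
print(f['T_tool_cam'].round(3),f['fx'])
E
```

```text
2.6 [ 445.04025029 -333.72723797  222.58709537] [179.80517103 -28.19109141   0.37320343] [-49.95220554   8.9757846  109.85580848  30.02426485  46.24814671
 -68.46683624] [-0.05661352  0.42551557  0.52160424]
2.65 [ 444.7928681  -336.56986494  220.70153633] [179.74644729 -28.1756354    0.2442636 ] [-50.14897822   9.21556277 109.85236742  30.10488114  46.02432695
 -68.66791403] [ 0.17330594 -3.24982783 -0.41907468]
[[ 1.00000e+00 -1.00000e-03 -1.00000e-03 -3.70000e-02]
 [-1.00000e-03 -9.61000e-01 -2.77000e-01 -7.81100e+01]
 [-1.00000e-03  2.77000e-01 -9.61000e-01 -1.51502e+02]
 [ 0.00000e+00  0.00000e+00  0.00000e+00  1.00000e+00]] 344.9598171876476
```

View pics/w1.png

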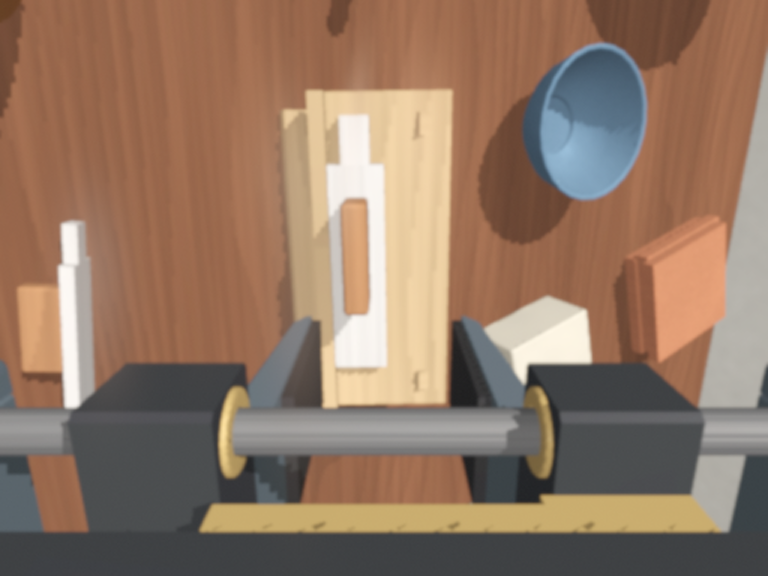

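The wrist view shows the bar on the rest: grip top from about (343..369,200) to (345..369,313), narrow end at the top (+y), bar sides at u≈329 and 386. I'll turn these into positions.

```bash
cat >> h.py <<'E'
from scipy.spatial.transform import Rotation as Ro
def Tw(pos,rot,f):
    T=np.eye(4);T[:3,:3]=Ro.from_euler('xyz',rot,degrees=True).as_matrix();T[:3,3]=pos
    return T@f['T_tool_cam']
E
python3 - <<'E'
from h import *
np.set_printoptions(precision=1,suppress=True)
f=np.load('pics/w1.npz'); T=Tw([445.0,-333.7,222.6],[179.8,-28.19,.37],f)
a=np.radians(28); n=np.array([-np.sin(a),0,np.cos(a)]); xd=np.array([np.cos(a),0,np.sin(a)])
def S(u,v): 
    p=pt(f,u/1.5,v/1.5,T=T); return p, np.array([p@xd,p[1],p@n])
for u,v in [(357,205),(357,255),(357,308),(337,175),(337,350),(379,170),(379,358),(354,125),(420,200),(420,300),(357,190),(357,330)]: print(u,v,*S(u,v))
P,I,ok=cloud(f,(200,70,300,260),T); hsv=cv2.cvtColor(I.astype(np.uint8),cv2.COLOR_RGB2HSV).astype(int)
g=ok&(hsv[...,1]<40)&(hsv[...,2]>190); h=P@n; g&=abs(h-np.median(h[g]))<6; G=P[g]
print(g.sum(),np.median(G@n),np.percentile(G@xd,[0,1,99,100]),np.percentile(G[:,1],[0,.5,99.5,100]))
# side edges yaw
ys=np.arange(-405,-290,10); L=[];
for y in ys:
    k=G[abs(G[:,1]-y)<5]; 
    if len(k)>4: L.append((y,(k@xd).min(),(k@xd).max()))
L=np.array(L);print(L); print(np.degrees(np.polyfit(L[:,0],L[:,1],1)[0]),np.degrees(np.polyfit(L[:,0],L[:,2],1)[0]))
o=ok&(hsv[...,0]<14)&(hsv[...,1]>80)&(h>np.median(G@n)+25);O=P[o];print('grip',o.sum(),np.percentile(O@xd,[2,50,98]),np.percentile(O[:,1],[1,99]),np.median(O@n)-np.median(G@n))
E
```

```text
357 205 [ 502.  -295.6   80.9] [ 481.2 -295.6 -164.2]
357 255 [ 501.4 -325.3   81.6] [ 481.  -325.3 -163.3]
357 308 [ 501.1 -358.8   81.6] [ 480.7 -358.8 -163.2]
337 175 [ 504.9 -280.9   45.2] [ 467.  -280.9 -197.1]
337 350 [ 503.1 -401.9   43.4] [ 464.6 -401.9 -197.9]
379 170 [ 527.7 -277.5   59.4] [ 493.8 -277.5 -195.3]
379 358 [ 529.8 -408.4   56.3] [ 494.2 -408.4 -199. ]
354 125 [ 513.5 -250.4   53.1] [ 478.3 -250.4 -194.2]
420 200 [ 556.9 -297.6   62.4] [ 521.  -297.6 -206.4]
420 300 [ 558.9 -367.6   62.5] [ 522.8 -367.6 -207.2]
357 190 [ 515.9 -290.3   51.4] [ 479.7 -290.3 -196.8]
357 330 [ 515.7 -386.8   50. ] [ 478.8 -386.8 -197.9]
4045 -197.17131272186964 [459.8 461.1 497.7 498.8] [-413.7 -412.9 -244.8 -243.9]
[[-405.   462.6  498.8]
 [-395.   462.5  498.7]
 [-385.   462.1  498.7]
 [-375.   462.   498.6]
 [-365.   461.8  497.5]
 [-355.   461.6  497.4]
 [-345.   461.6  497.4]
 [-335.   461.1  497.3]
 [-325.   461.1  497.3]
 [-315.   460.7  497.2]
 [-305.   460.7  497.1]
 [-295.   460.2  496.1]]
-1.1838782268315073 -1.227384208561292
grip 541 [472.3 476.4 487.2] [-361.8 -294.1] 33.59033566710019
```

```bash
python3 - <<'E'
from h import *
np.set_printoptions(precision=1,suppress=True)
a=np.radians(28); n=np.array([-np.sin(a),0,np.cos(a)]); xd=np.array([np.cos(a),0,np.sin(a)])
for nm,c in [('top0',(315,125,400,170)),('scene0',(70,240,180,310))]:
    f=np.load(f'pics/{nm}.npz');P,I,ok=cloud(f,c); hsv=cv2.cvtColor(I.astype(np.uint8),cv2.COLOR_RGB2HSV).astype(int)
    h=P@n; g=ok&(hsv[...,1]<50)&(hsv[...,2]>150); g&=abs(h-np.median(h[g]))<5; G=P[g]
    L=[]
    for y in range(-400,-285,12):
        k=G[abs(G[:,1]-y)<6]@xd
        L.append((y,k.min(),k.max()))
    L=np.array(L);print(L.T); print(np.degrees(np.polyfit(L[:,0],L[:,1],1)[0]),np.degrees(np.polyfit(L[:,0],L[:,2],1)[0]))
s=sensors.state();print(s['ee_pos'],s['ee_rot'],s['qvel'])
E
```

```text
[[-400.  -388.  -376.  -364.  -352.  -340.  -328.  -316.  -304.  -292. ]
 [ 466.7  466.2  465.5  483.9  489.3  490.6  488.6  490.   488.1  462.4]
 [ 498.1  499.4  498.6  498.9  497.1  497.5  498.   497.5  496.8  498.2]]
7.319971563958755 -0.7433673477538123
[[-400.  -388.  -376.  -364.  -352.  -340.  -328.  -316.  -304.  -292. ]
 [ 460.8  464.7  469.5  482.4  487.3  486.2  486.9  483.9  485.6  463.6]
 [ 500.1  500.5  499.7  501.1  500.5  500.   499.1  500.2  498.9  498.8]]
7.414057044678434 -0.7938595230986617
[ 444.8 -336.6  220.7] [179.7 -28.2   0.2] [ 2.7 -1.5  0.4 -8.   5.3 12.8]
```

Request:
servo_tool(motion=[6, 1, -16, 0, 0, 0.007, 50, 6, 1, -16, 0, 0, 0.007, 50, 6, 1, -16, 0, 0, 0, 50, 6, 1, -16, 0, 0, 0, 50, 5, 0, -17, 0, 0, 0, 50, 5, 0, -17, 0, 0, 0, 50, 0, 0, 0, 0, 0, 0, 50, 0, 0, 0, 0, 0, 0, 50])

```text
time_s: 3.32
ee_pos: [478.8, -328.1, 124.1]
ee_rot: [180.0, -28.0, 1.2]
force: [0.5, 0.1, -0.1]
gripper_width: 45.5
```

Request:
servo_tool(motion=[0, 0, 0, 0, 0, 0, 50, 0, 0, 0, 0, 0, 0, 50])

```text
time_s: 3.48
ee_pos: [479.4, -329.3, 126.3]
ee_rot: [179.7, -28.2, 1.2]
force: [-0.2, -0.4, -1.0]
gripper_width: 45.8
```

Request:
servo_tool(motion=[6, 0, -12, 0, 0, 0, 50, 6, 0, -12, 0, 0, 0, 50, 6, 0, -11, 0, 0, 0, 50, 5, 0, -9, 0, 0, 0, 50, 3, 0, -6, 0, 0, 0, 50, 2, 0, -3, 0, 0, 0, 50, 0, 0, 0, 0, 0, 0, 50])

```text
time_s: 4.07
ee_pos: [507.3, -328.8, 71.7]
ee_rot: [179.8, -28.1, 1.2]
force: [-0.4, 0.3, -0.1]
gripper_width: 45.2
```

```bash
python3 - <<'E'
from h import *
s=sensors.state(); f=save('wrist','w2',scale=1.5)
print(s['ee_pos'],s['ee_rot'],s['force'])
save('scene','s2',crop=(60,200,200,320),scale=5)
E
```

```text
[ 507.32542658 -328.75599027   71.74383405] [179.83570301 -28.06959059   1.19443035] [-0.40416478  0.33143126 -0.05769726]
```

View pics/w2.png

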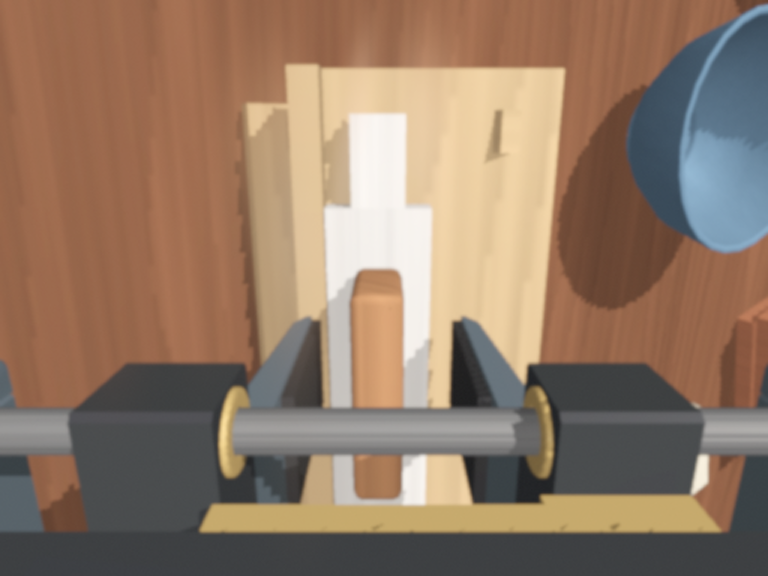

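View pics/s2.png

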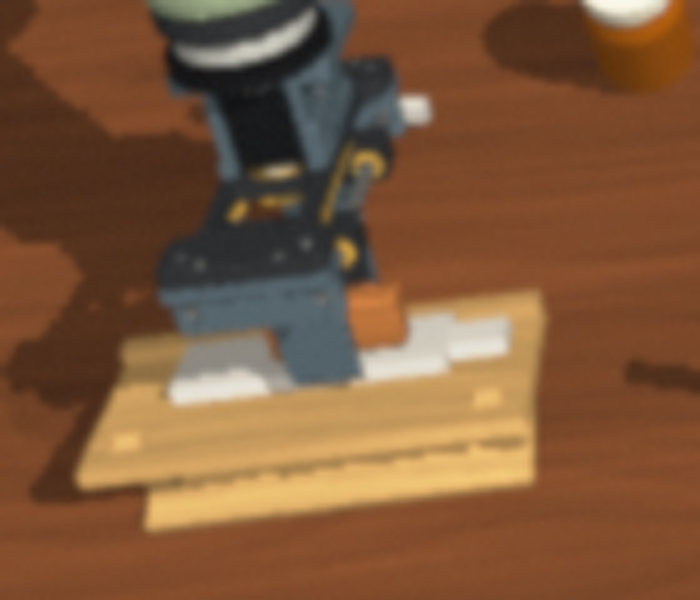

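The grip stands between the fingers about 1 mm to the low side, with the fingertips just above the bar. I'll shift by that and close.

Request:
servo_tool(motion=[-1, 0, -0.5, 0, 0, 0, 50, 0, 0, 0, 0, 0, 0, 10, 0, 0, 0, 0, 0, 0, 5, 0, 0, 0, 0, 0, 0, 5, 0, 0, 0, 0, 0, 0, 5, 0, 0, 0, 0, 0, 0, 5], newtons=30)

```text
time_s: 4.67
ee_pos: [505.8, -328.8, 71.3]
ee_rot: [179.8, -28.0, 1.2]
force: [-1.6, -1.0, 2.6]
gripper_width: 16.0
```

```bash
python3 - <<'E'
from h import *
s=sensors.state(); print(s['time_s'],s['ee_pos'],s['ee_rot'],s['force'],s['gripper_width'])
E
```

```text
4.6667 [ 505.75488338 -328.75246615   71.34888653] [179.80895471 -28.04604926   1.21365469] [-1.56762651 -0.98754922  2.64280713] 15.971747970899925
```

Request:
servo_tool(motion=[-5, 0, 9, 0, 0, 0, 5, -10, 0, 18, 0, 0, 0, 5, -14, 0, 27, 0, 0, 0, 5, -18, 0, 34, 0, 0, 0, 5, 0, 20, 8, -0.002, 0.098, 0, 5, 0, 20, 8, -0.002, 0.098, 0, 5, 0, 20, 8, -0.002, 0.098, 0, 5, 0, 20, 8, -0.002, 0.098, 0, 5, 0, 20, 8, -0.002, 0.098, 0, 5, 0, 20, 0, 0, 0, 0, 5])

```text
time_s: 5.5
ee_pos: [463.1, -214.1, 198.8]
ee_rot: [179.9, -2.0, 1.3]
force: [2.6, -0.4, -2.5]
gripper_width: 15.8
```

Request:
servo_tool(motion=[7, 18, 2, 0, 0, 0.0957, 5, 7, 18, 2, 0, 0, 0.0957, 5, 7, 18, 2, 0, 0, 0.0957, 5, 7, 18, 2, 0, 0, 0.0957, 5, 7, 18, 2, 0, 0, 0.0957, 5, 7, 18, 2, 0, 0, 0.0957, 5, 7, 18, 2, 0, 0, 0.0957, 5, 7, 18, 2, 0, 0, 0.0957, 5, 7, 18, 2, 0, 0, 0.0957, 5, 7, 18, 2, 0, 0, 0.0957, 5])

```text
time_s: 6.33
ee_pos: [529.2, -33.5, 216.6]
ee_rot: [-179.8, -1.8, 56.3]
force: [0.5, -0.9, -3.1]
gripper_width: 16.0
```

Request:
servo_tool(motion=[5, 12, 0, 0, 0, 0.0957, 5, 5, 12, 0, 0, 0, 0.0957, 5, 5, 12, 0, 0, 0, 0.0957, 5, 5, 12, 0, 0, 0, 0.0957, 5, 5, 13, 0, 0, 0, 0.0957, 5, 5, 13, 0, 0, 0, 0.0957, 5, 0, 0, 0, 0, 0, 0, 5, 0, 0, 0, 0, 0, 0, 5])

```text
time_s: 7.0
ee_pos: [559.2, 39.8, 216.3]
ee_rot: [-179.8, -1.8, 88.9]
force: [0.9, -0.1, -2.3]
gripper_width: 15.6
```

```bash
python3 - <<'E'
from h import *
s=sensors.state(); f=save('wrist','w3',scale=1.5)
print(s['time_s'],s['ee_pos'],s['ee_rot'],s['force'],s['gripper_width'],s['qpos'])
save('scene','s3',crop=(190,190,340,330),scale=4)
save('top','t3',crop=(190,90,290,180),scale=6)
E
```

```text
7.0 [559.22064561  39.82875689 216.30267703] [-179.79988586   -1.83813736   88.93296034] [ 0.9472301  -0.06055244 -2.27735964] 15.576130443462443 [  1.85555401  17.68621905  93.06735273   1.9725526   69.36383655
 -87.77775966]
```

View pics/w3.png

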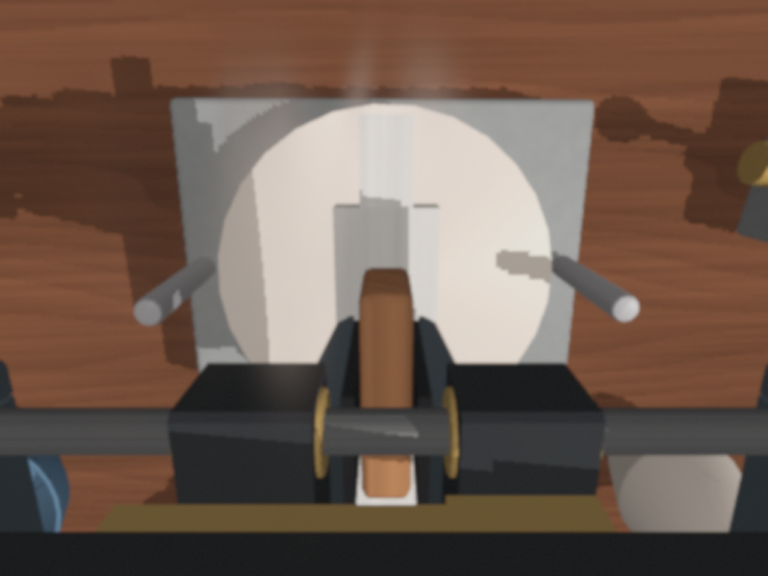

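View pics/s3.png

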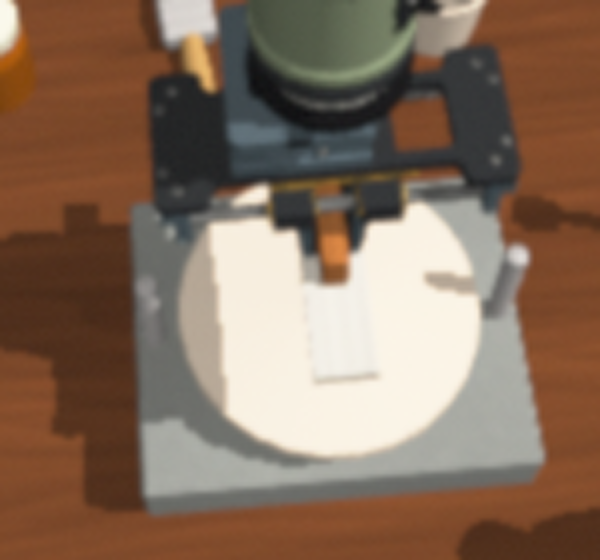

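```bash
python3 - <<'E'
from h import *
np.set_printoptions(precision=1,suppress=True)
f=np.load('pics/w3.npz'); T=Tw([559.2,39.8,216.3],[-179.8,-1.84,88.93],f)
for u,v in [(148,312),(625,307),(384,108),(222,255),(548,255),(387,120),(387,190),(340,215),(432,215)]: print(u,v,pt(f,u/1.5,v/1.5,T=T))
P,I,ok=cloud(f,(130,65,380,245),T); 
B=P[ok&(abs(P[...,2]-88)<8)&(I.min(-1)>150)]; from scipy.optimize import least_squares
# rim: per-angle max radius
c=np.array([559,45.]);
for _ in range(3):
    d=B[:,:2]-c; an=np.degrees(np.arctan2(d[:,1],d[:,0])).astype(int)//5; r=np.hypot(*d.T)
    E=np.array([B[an==k][r[an==k].argmax()] for k in np.unique(an) if r[an==k].max()>85])
    c=least_squares(lambda q:np.hypot(*(E[:,:2]-q).T)-95,c,loss='soft_l1').x
print('c',c,len(E))
E
```

```text
148 312 [557.5 -67.5 139.4]
625 307 [561.1 154.7 140.3]
384 108 [467.6  44.4  82.7]
222 255 [543.9 -47.4  83.5]
548 255 [548.3 136.2  83.9]
387 120 [476.6  42.  194.4]
387 190 [498.7  41.6 195.4]
340 215 [506.9  25.7 193.1]
432 215 [507.3  56.6 195.1]
c [560.2  44. ] 42
```

Request:
servo_tool(motion=[0, 2, -8, -0.016, 0, 0, 5, 0, 2, -16, -0.016, 0, 0, 5, 0, 1, -20, 0, 0, 0, 5, 0, 0, -20, 0, 0, 0, 5, 0, 0, -14, 0, 0, 0, 5, 0, 0, -7, 0, 0, 0, 5, 0, 0, 0, 0, 0, 0, 5, 0, 0, 0, 0, 0, 0, 5])

```text
time_s: 7.82
ee_pos: [559.8, 44.7, 131.5]
ee_rot: [-179.9, -0.0, 89.0]
force: [0.1, -0.4, -2.6]
gripper_width: 16.0
```

Request:
servo_tool(motion=[0, 0, -1, 0, 0, 0, 5, 0, 0, -1, 0, 0, 0, 5, 0, 0, -1, 0, 0, 0, 5])

```text
time_s: 8.07
ee_pos: [560.3, 44.9, 129.3]
ee_rot: [180.0, -0.1, 89.0]
force: [0.3, 0.2, -2.9]
gripper_width: 15.8
```

Request:
servo_tool(motion=[0, 0, -1, 0, 0, 0, 5, 0, 0, -1, 0, 0, 0, 5, 0, 0, 0, 0, 0, 0, 5])

```text
time_s: 8.32
ee_pos: [559.6, 44.9, 126.4]
ee_rot: [-179.9, -0.1, 89.0]
force: [-1.0, -0.2, -2.8]
gripper_width: 16.0
```

Request:
servo_tool(motion=[0, 0, -1, 0, 0, 0, 5, 0, 0, 0, 0, 0, 0, 5])

```text
time_s: 8.48
ee_pos: [559.7, 44.9, 125.3]
ee_rot: [-179.9, -0.1, 89.0]
force: [-0.9, 0.3, -2.2]
gripper_width: 15.8
```

Request:
servo_tool(motion=[0, 0, -1, 0, 0, 0, 5, 0, 0, 0, 0, 0, 0, 5])

```text
time_s: 8.65
ee_pos: [559.7, 44.9, 124.3]
ee_rot: [-179.9, -0.1, 89.0]
force: [-0.8, -0.8, -2.5]
gripper_width: 15.7
```

Request:
servo_tool(motion=[0, 0, -1, 0, 0, 0, 5, 0, 0, 0, 0, 0, 0, 5])

```text
time_s: 8.82
ee_pos: [559.9, 44.9, 123.4]
ee_rot: [-179.9, -0.1, 89.0]
force: [0.8, -0.2, -1.6]
gripper_width: 16.3
```

Request:
servo_tool(motion=[0, 0, -1, 0, 0, 0, 5, 0, 0, 0, 0, 0, 0, 5])

```text
time_s: 8.98
ee_pos: [559.9, 44.9, 123.2]
ee_rot: [-179.9, -0.1, 89.0]
force: [-1.4, -0.4, 2.9]
gripper_width: 15.8
```

Request:
servo_tool(motion=[0, 0, -1, 0, 0, 0, 5, 0, 0, 0, 0, 0, 0, 5])

```text
time_s: 9.15
ee_pos: [559.9, 44.9, 123.2]
ee_rot: [-180.0, -0.1, 89.0]
force: [-3.1, -0.2, 9.2]
gripper_width: 16.1
```

Contact came at TCP z 123.2. I'll relieve the force and release.

Request:
servo_tool(motion=[0, 0, 1.5, 0, 0, 0, 5, 0, 0, 0, 0, 0, 0, 30, 0, 0, 0, 0, 0, 0, 50, 0, 0, 0, 0, 0, 0, 50, 0, 0, 2, 0, 0, 0, 50, 0, 0, 8, 0, 0, 0, 50, 0, 0, 20, 0, 0, 0, 50, 0, 0, 20, 0, 0, 0, 50, 0, 0, 20, 0, 0, 0, 50, 0, 0, 10, 0, 0, 0, 50])

```text
time_s: 9.98
ee_pos: [561.0, 44.9, 206.0]
ee_rot: [179.8, -0.1, 89.0]
force: [0.4, 0.1, 0.6]
gripper_width: 45.6
```

```bash
python3 - <<'E'
from h import *
np.set_printoptions(precision=1,suppress=True)
s=sensors.state(); f=save('wrist','w4',scale=1.5)
print(s['time_s'],s['ee_pos'],s['ee_rot'],s['force'],s['gripper_width'])
save('scene','s4',crop=(190,190,340,330),scale=4)
E
```

```text
9.9833 [561.   44.9 206. ] [179.8  -0.1  89. ] [0.4 0.1 0.6] 45.57218852862936
```

View pics/w4.png

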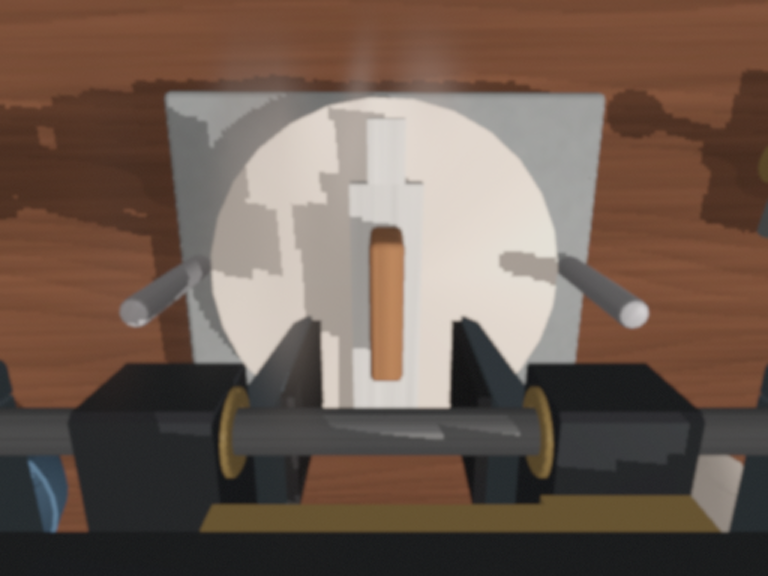

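View pics/s4.png

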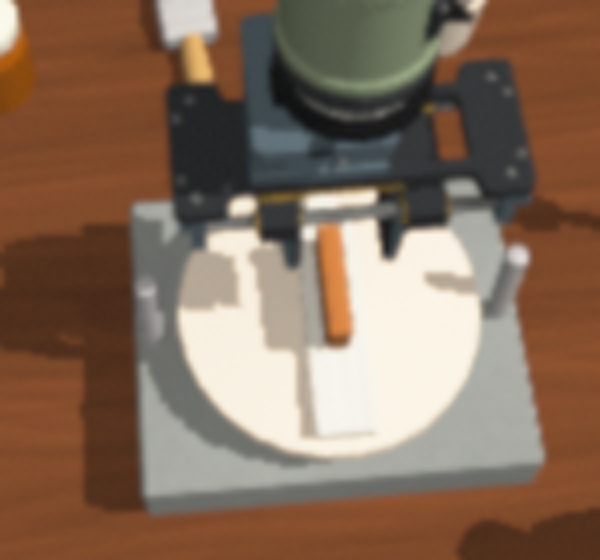

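```bash
cat >> h.py <<'E'
def barfit(out,pos,rot,c=(150,60,380,275)):
    f=np.load(f'pics/{out}.npz'); T=Tw(pos,rot,f); P,I,ok=cloud(f,c,T)
    m=ok&(abs(P[...,0]-560)<90)&(abs(P[...,1]-44.5)<15)&(abs(P[...,1]-44.5)>10)&(P[...,2]>92)&(P[...,2]<112)
    Q=P[m]; k=np.polyfit(Q[:,0],Q[:,2],1); print(len(Q),'x',Q[:,0].min(),Q[:,0].max(),'tilt',np.degrees(np.arctan(k[0])),'z@492',np.polyval(k,492),'z@560',np.polyval(k,560),'z@628',np.polyval(k,628))
    for y in (495,510,525,540,555,570,585): print(y,[round(float(np.median(Z)),1) if len(Z:=P[ok&(abs(P[...,0]-y)<4)&(abs(P[...,1]-yy)<3)][:,2]) else None for yy in (10,25,33,40,44,48,56,65,80)])
E
python3 - <<'E'
from h import *
np.set_printoptions(precision=1,suppress=True)
barfit('w4',[561,44.9,206],[179.8,-.1,89.0])
E
```

```text
2016 x 475.5943936601154 630.9015300189774 tilt -3.8230852304185614 z@492 105.16922938281752 z@560 100.62515465559369 z@628 96.08107992836986
495 [85.1, 85.5, 85.8, 105.4, 105.6, 105.3, 86.6, 85.5, 85.1]
510 [86.3, 86.7, 104.3, 104.2, 104.2, 104.2, 104.2, 87.7, 86.1]
525 [87.3, 277.9, 277.1, 128.0, 128.6, 127.8, 277.3, 277.6, 87.4]
540 [227.9, 89.2, 102.1, 135.8, 136.3, 136.2, 102.1, 89.0, 223.5]
555 [88.0, 188.9, 101.1, 134.8, 135.2, 135.3, 101.0, 206.3, 88.1]
570 [88.0, 89.4, 100.0, 133.7, 134.2, 134.2, 99.9, 188.1, 87.9]
585 [87.8, 88.8, 98.9, 132.6, 133.0, 132.9, 99.0, 88.3, 87.5]
```

Request:
servo_tool(motion=[-12, 0, 0, 0, 0, 0, 0, -20, 0, 0, 0, 0, 0, 0, -22, 0, -10, 0, 0, 0, 0, -14, 0, -20, 0, 0, 0, 0, 0, 0, -24, 0, 0, 0, 0, 0, 0, -12, 0, 0, 0, 0, 0, 0, -8, 0, 0, 0, 0, 0, 0, 0, 0, 0, 0, 0])

```text
time_s: 10.75
ee_pos: [490.1, 44.8, 126.7]
ee_rot: [-179.6, -0.0, 89.0]
force: [1.2, 0.5, -0.0]
gripper_width: 0.6
```

```bash
python3 - <<'E'
from h import *
s=sensors.state(); print(s['time_s'],s['ee_pos'],s['ee_rot'],s['force'],s['gripper_width'])
E
```

```text
10.75 [490.14464685  44.76592138 126.66888532] [-1.79610359e+02 -3.49613506e-02  8.90023071e+01] [ 1.22169531  0.54223717 -0.02510862] 0.6380687519598294
```

The bar lies wide end down, tilted 3.8°. Now I'll press the narrow end slowly.

Request:
servo_tool(motion=[1, 0, -2, 0, 0, 0, 0, 0, 0, -1, 0, 0, 0, 0, 0, 0, -1, 0, 0, 0, 0, 0, 0, 0, 0, 0, 0, 0])

```text
time_s: 11.08
ee_pos: [493.2, 44.9, 125.4]
ee_rot: [-180.0, -0.1, 89.0]
force: [-0.1, 0.2, -0.3]
gripper_width: 0.5
```

Request:
servo_tool(motion=[0, 0, -1, 0, 0, 0, 0, 0, 0, -1, 0, 0, 0, 0, 0, 0, -1, 0, 0, 0, 0, 0, 0, 0, 0, 0, 0, 0])

```text
time_s: 11.42
ee_pos: [492.7, 44.9, 121.8]
ee_rot: [-179.9, -0.1, 89.0]
force: [0.2, -0.4, -0.8]
gripper_width: 0.4
```

Request:
servo_tool(motion=[0, 0, -1, 0, 0, 0, 0, 0, 0, -1, 0, 0, 0, 0, 0, 0, -1, 0, 0, 0, 0, 0, 0, 0, 0, 0, 0, 0])

```text
time_s: 11.75
ee_pos: [492.7, 44.9, 118.7]
ee_rot: [-179.9, -0.1, 89.0]
force: [0.1, -0.9, 0.1]
gripper_width: 0.6
```

Request:
servo_tool(motion=[0, 0, -1, 0, 0, 0, 0, 0, 0, -1, 0, 0, 0, 0, 0, 0, 0, 0, 0, 0, 0])

```text
time_s: 12.0
ee_pos: [492.7, 44.9, 116.8]
ee_rot: [-179.9, -0.1, 89.0]
force: [-0.3, 1.0, 0.5]
gripper_width: -0.1
```

Request:
servo_tool(motion=[0, 0, -1, 0, 0, 0, 0, 0, 0, -1, 0, 0, 0, 0, 0, 0, 0, 0, 0, 0, 0])

```text
time_s: 12.25
ee_pos: [492.8, 44.7, 116.3]
ee_rot: [-179.9, -0.0, 89.0]
force: [-3.6, 0.2, 8.8]
gripper_width: 0.2
```

Request:
servo_tool(motion=[0, 0, -1, 0, 0, 0, 0, 0, 0, -1, 0, 0, 0, 0, 0, 0, 0, 0, 0, 0, 0])

```text
time_s: 12.5
ee_pos: [492.8, 44.7, 116.1]
ee_rot: [-180.0, -0.0, 89.0]
force: [-8.2, -1.4, 22.5]
gripper_width: 0.5
```

```bash
python3 - <<'E'
from h import *
s=sensors.state(); print(s['time_s'],s['ee_pos'],s['force'])
save('scene','s5',crop=(190,190,340,330),scale=4)
E
```

```text
12.5 [492.78824996  44.73370368 116.05824589] [-8.22445712 -1.4458178  22.50802633]
```

View pics/s5.png

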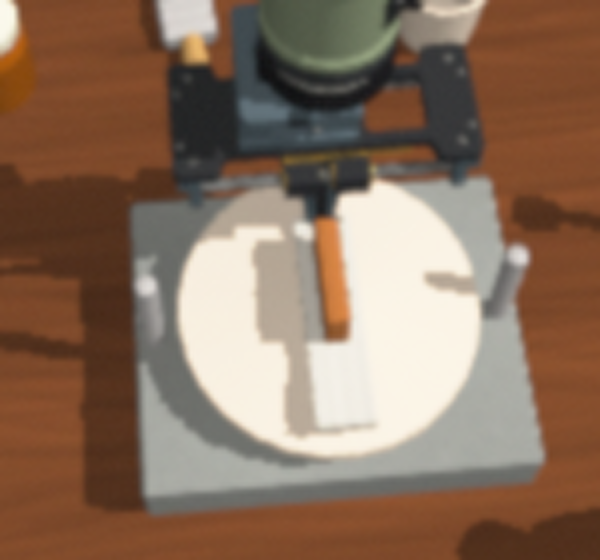

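Under the press the narrow end sank about 8 mm (tip contact near TCP z 124, down to 116). In the picture the wide end at (345,425) stands higher than before (345,435). I'll check that in depth, then go to the wide end.

```bash
cat >> h.py <<'E'
def scenebar(out):
    f=np.load(f'pics/{out}.npz'); P,I,ok=cloud(f,(190,190,340,330))
    for x in (600,610,620,630,637): 
        Q=P[ok&(abs(P[...,0]-x)<5)&(abs(P[...,1]-44.5)<14)]; print(x,np.percentile(Q[:,2],[10,50,90]).round(1) if len(Q) else None)
E
python3 - <<'E'
from h import *
scenebar('s4'); print(); scenebar('s5')
E
```

```text
600 [109.4 401.6 462.4]
610 [94.9 97.1 98.8]
620 [94.3 96.8 98.4]
630 [94.1 96.  97.8]
637 [93.2 95.4 96.9]

600 [101.  103.4 106. ]
610 [102.1 103.8 105.9]
620 [103.7 104.8 106.8]
630 [103.4 105.4 106.8]
637 [103.9 106.2 107.2]
```

Request:
servo_tool(motion=[0, 0, 4, 0, 0, 0, 0, 0, 0, 10, 0, 0, 0, 0, 0, 0, 20, 0, 0, 0, 0, 0, 0, 20, 0, 0, 0, 0, 8, 0, 16, 0, 0, 0, 0, 20, 0, 0, 0, 0, 0, 0, 30, 0, 0, 0, 0, 0, 0, 34, 0, 0, 0, 0, 0, 0, 28, 0, 0, 0, 0, 0, 0, 16, 0, -10, 0, 0, 0, 0])

```text
time_s: 13.38
ee_pos: [633.0, 44.9, 174.7]
ee_rot: [179.7, -0.1, 89.0]
force: [0.4, -0.4, -0.2]
gripper_width: 0.3
```

Request:
servo_tool(motion=[0, 0, -16, 0, 0, 0, 0, 0, 0, -14, 0, 0, 0, 0, 0, 0, -8, 0, 0, 0, 0, 0, 0, 0, 0, 0, 0, 0])

```text
time_s: 13.72
ee_pos: [627.5, 44.8, 132.8]
ee_rot: [-179.6, -0.0, 89.0]
force: [-0.7, -0.2, -0.2]
gripper_width: 0.5
```

```bash
python3 - <<'E'
from h import *
s=sensors.state(); print(s['time_s'],s['ee_pos'],s['ee_rot'],s['force'],s['gripper_width'])
save('scene','s6',crop=(190,190,340,330),scale=4); scenebar('s6')
E
```

```text
13.7167 [627.53768506  44.82524033 132.82720716] [-1.79641942e+02 -4.57626420e-02  8.89980251e+01] [-0.73328841 -0.24445714 -0.17866889] 0.4974187347212076
600 [472.6 475.9 478.9]
610 [480.3 482.7 484.6]
620 [485.2 486.6 487.7]
630 [486.9 487.9 489. ]
637 [ 95.2 486.8 488.5]
```

View pics/s6.png

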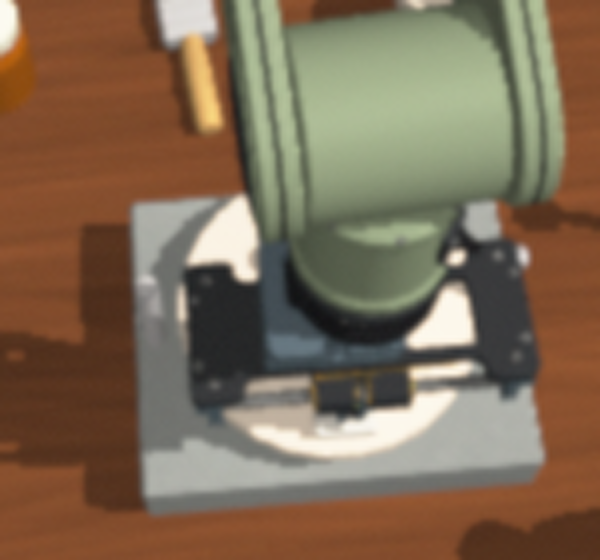

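Pressing the narrow end raised the wide end by about 10 mm, so it rocked. Now I'll press the wide end.

Request:
servo_tool(motion=[0, 0, -3, 0, 0, 0, 0, 0, 0, -3, 0, 0, 0, 0, 0, 0, -2, 0, 0, 0, 0, 0, 0, -1, 0, 0, 0, 0, 0, 0, -1, 0, 0, 0, 0])

```text
time_s: 14.18
ee_pos: [628.8, 44.9, 125.2]
ee_rot: [-179.9, -0.1, 89.0]
force: [-0.0, 0.5, 0.2]
gripper_width: 0.5
```

Request:
servo_tool(motion=[0, 0, -1, 0, 0, 0, 0, 0, 0, -1, 0, 0, 0, 0, 0, 0, -1, 0, 0, 0, 0, 0, 0, -1, 0, 0, 0, 0])

```text
time_s: 14.52
ee_pos: [628.8, 44.9, 120.9]
ee_rot: [-179.9, -0.1, 89.0]
force: [-0.2, -0.7, -0.1]
gripper_width: -0.0
```

Request:
servo_tool(motion=[0, 0, -1, 0, 0, 0, 0, 0, 0, -1, 0, 0, 0, 0, 0, 0, 0, 0, 0, 0, 0])

```text
time_s: 14.77
ee_pos: [628.6, 44.9, 118.7]
ee_rot: [-179.9, -0.1, 89.0]
force: [-0.1, 0.0, 0.1]
gripper_width: 0.4
```

Request:
servo_tool(motion=[0, 0, -1, 0, 0, 0, 0, 0, 0, -1, 0, 0, 0, 0, 0, 0, 0, 0, 0, 0, 0])

```text
time_s: 15.02
ee_pos: [628.6, 44.9, 116.7]
ee_rot: [-179.9, -0.1, 89.0]
force: [-0.5, -0.4, 0.1]
gripper_width: 0.5
```

Request:
servo_tool(motion=[0, 0, -1, 0, 0, 0, 0, 0, 0, 0, 0, 0, 0, 0])

```text
time_s: 15.18
ee_pos: [628.8, 44.8, 116.3]
ee_rot: [-179.9, -0.1, 89.0]
force: [-1.1, 0.6, 1.8]
gripper_width: 0.8
```

Request:
servo_tool(motion=[0, 0, -1, 0, 0, 0, 0, 0, 0, 0, 0, 0, 0, 0])

```text
time_s: 15.35
ee_pos: [628.8, 44.9, 116.2]
ee_rot: [-179.9, -0.1, 89.0]
force: [-1.9, -0.2, 6.3]
gripper_width: 0.5
```

Request:
servo_tool(motion=[0, 0, -1.5, 0, 0, 0, 0, 0, 0, 0, 0, 0, 0, 0, 0, 0, 0, 0, 0, 0, 0])

```text
time_s: 15.6
ee_pos: [628.8, 44.9, 116.1]
ee_rot: [-180.0, -0.1, 89.0]
force: [-3.9, -0.4, 12.3]
gripper_width: 0.4
```

```bash
python3 - <<'E'
from h import *
s=sensors.state(); f=save('wrist','w7',scale=1.5); print(s['time_s'],s['ee_pos'],s['ee_rot'],s['force'])
barfit('w7',s['ee_pos'],s['ee_rot'],c=(130,20,400,275))
E
```

```text
15.6 [628.80895265  44.85436198 116.05044144] [-1.79972867e+02 -6.16977392e-02  8.90028741e+01] [-3.94480159 -0.37611597 12.31426371]
4231 x 521.2733754638517 628.0145991560282 tilt -4.242143142202074 z@492 105.80259870534582 z@560 100.75870191274262 z@628 95.71480512013943
495 [None, None, None, None, None, None, None, None, None]
510 [None, None, None, None, None, None, None, None, None]
525 [87.2, 88.0, 103.4, 103.9, 104.3, 104.0, 103.2, 88.1, 87.0]
540 [87.9, 88.8, 102.3, 136.1, 136.4, 136.3, 102.3, 89.0, 87.7]
555 [88.2, 89.6, 101.2, 135.0, 135.3, 135.2, 101.1, 89.4, 87.9]
570 [88.2, 89.5, 100.0, 134.0, 134.2, 134.0, 99.9, 89.1, 87.9]
585 [87.6, 88.9, 98.9, 132.8, 133.1, 132.9, 98.9, 88.4, 87.4]
```

View pics/w7.png

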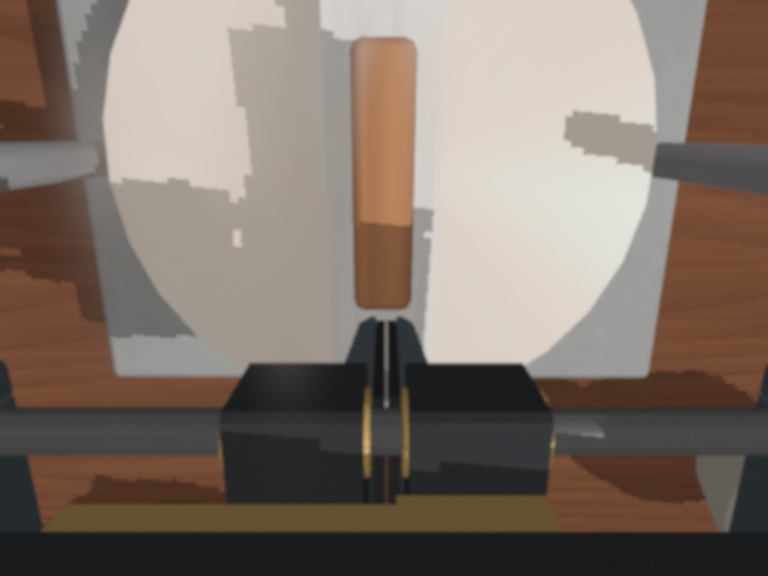

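It rocked: with the wide end pressed (12 N) the bar tilts -4.2° with the narrow end up; with the narrow end pressed the wide end went up. The bat is crowned, so the lever goes right. Next, find the grip centre for the pickup.

```bash
python3 - <<'E'
from h import *
np.set_printoptions(precision=1,suppress=True)
f=np.load('pics/w7.npz'); T=Tw([628.8,44.85,116.05],[-179.97,-.06,89],f); P,I,ok=cloud(f,(200,10,320,215),T)
m=ok&(P[...,2]>126)&(P[...,2]<142)&(I[...,0]>I[...,2]*1.3); Q=P[m]
print(m.sum(),np.percentile(Q[:,0],[0,1,99,100]),np.percentile(Q[:,1],[1,50,99]),Q[:,2].min(),Q[:,2].max())
print(np.degrees(np.polyfit(Q[:,0],Q[:,1],1)[0]))
m=ok&(P[...,2]>94)&(P[...,2]<112); Q=P[m]
for x in (530,545,560,575,590): k=Q[abs(Q[:,0]-x)<4][:,1]; print(x,np.percentile(k,[0,1,99,100]))
E
```

```text
7139 [528.8 529.7 595.8 597.4] [37.1 44.9 52.5] 129.16197484822712 138.81586596054433
-1.1954600628796814
530 [27.4 27.7 63.3 63.5]
545 [27.1 27.3 62.9 63.2]
560 [26.8 27.1 62.7 62.7]
575 [26.6 26.7 62.4 62.6]
590 [26.3 26.5 62.1 62.2]
```

Request:
servo_tool(motion=[0, 0, 4, 0, 0, 0, 0, 0, 0, 12, 0, 0, 0, 0, 0, 0, 24, 0, 0, 0, 0, 0, 0, 24, 0, 0, 0, 0, -14, 0, 10, 0, 0, 0, 20, -24, 0, 0, 0, 0.035, 0, 50, -20, 0, 0, 0, 0.035, 0, 50, -9, 0, 0, 0, 0, 0, 50, 0, 0, 0, 0, 0, 0, 50, 0, 0, 0, 0, 0, 0, 50])

```text
time_s: 16.48
ee_pos: [562.1, 44.9, 187.4]
ee_rot: [-176.0, 0.0, 89.0]
force: [0.1, -0.6, 0.2]
gripper_width: 37.6
```

```bash
python3 - <<'E'
from h import *
s=sensors.state(); f=save('wrist','w8',scale=1.5); print(s['time_s'],s['ee_pos'],s['ee_rot'],s['force'],s['gripper_width'])
barfit('w8',s['ee_pos'],s['ee_rot'])
T=Tw(s['ee_pos'],s['ee_rot'],f); P,I,ok=cloud(f,(200,60,320,262),T)
m=ok&(P[...,2]>122)&(P[...,2]<142)&(I[...,0]>I[...,2]*1.3); Q=P[m]
print(np.percentile(Q[:,0],[0,1,99,100]),np.percentile(Q[:,1],[1,50,99]))
E
```

```text
16.4833 [562.12010014  44.89888036 187.40505969] [-1.75967856e+02  8.70271603e-03  8.90030686e+01] [ 0.09341264 -0.59878919  0.17689653] 37.601318337945074
1949 x 476.06998052555707 612.1448962508609 tilt -3.793606599374785 z@492 105.22152777271849 z@560 100.71259401482743 z@628 96.20366025693639
495 [85.4, 85.6, 85.9, 105.2, 105.3, 105.4, 86.9, 85.6, 85.1]
510 [86.6, 87.0, 104.2, 104.3, 104.2, 104.3, 104.1, 102.9, 86.3]
525 [87.1, 256.3, 103.3, 105.0, 115.6, 113.0, 103.2, 88.5, 87.2]
540 [87.9, 89.5, 102.3, 135.8, 136.2, 136.3, 102.3, 89.2, 87.7]
555 [88.3, 190.5, 101.2, 134.9, 135.1, 135.0, 101.1, 192.8, 88.2]
570 [88.2, 100.0, 100.2, 133.8, 134.2, 134.1, 100.0, 100.4, 87.4]
585 [None, 88.6, 99.2, 132.9, 133.0, 133.0, 99.0, 88.4, None]
[526.9520972  527.37569433 588.00407257 589.29562411] [37.33579382 44.98989376 52.8516739 ]
```

View pics/w8.png

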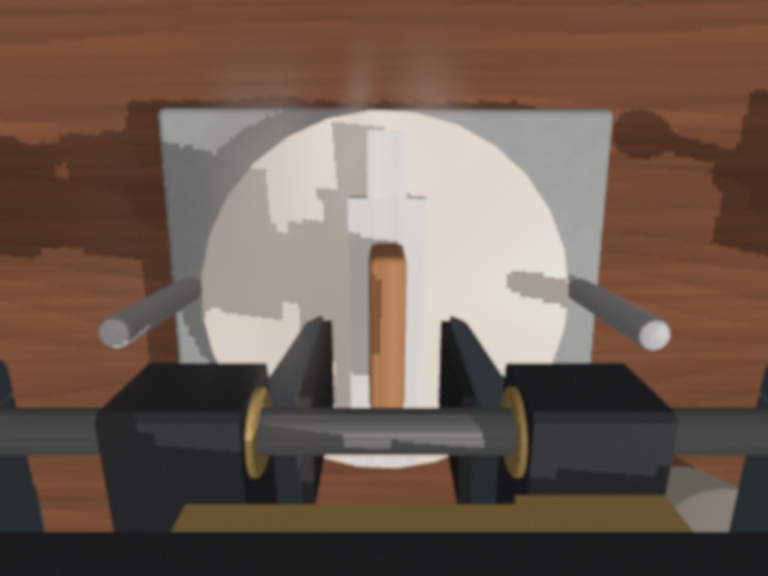

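Request:
servo_tool(motion=[0, 0, -12, 0, 0, 0, 50, 0, 0, -18, 0, 0, 0, 50, 0, 0, -16, 0, 0, 0, 50, 0, 0, -10, 0, 0, 0, 50, 0, 0, -6, 0, 0, 0, 50, 0, 0, -2, 0, 0, 0, 50, 0, 0, 0, 0, 0, 0, 50, 0, 0, 0, 0, 0, 0, 50])

```text
time_s: 17.2
ee_pos: [562.4, 44.9, 124.0]
ee_rot: [-176.0, 0.0, 89.0]
force: [-0.2, -0.4, 1.0]
gripper_width: 45.7
```

Request:
servo_tool(motion=[0, 0, 0, 0, 0, 0, 25, 0, 0, 0, 0, 0, 0, 5, 0, 0, 0, 0, 0, 0, 5, 0, 0, 0, 0, 0, 0, 5, 0, 0, 0, 0, 0, 0, 5, 0, 0, 0, 0, 0, 0, 5], newtons=30)

```text
time_s: 17.7
ee_pos: [561.8, 44.9, 123.7]
ee_rot: [-175.9, 0.0, 89.0]
force: [-0.1, -0.9, 1.1]
gripper_width: 15.6
```

Request:
servo_tool(motion=[0, 0, 8, 0, 0, 0, 5, 0, 0, 20, 0, 0, 0, 5, 0, 0, 26, 0, 0, 0, 5, 0, 0, 26, 0, 0, 0, 5, 0, -10, 0, 0, -0.035, 0, 5, 0, -10, 0, 0, -0.035, 0, 5, -5, -20, 0, 0, 0, -0.0957, 5, -5, -20, 0, 0, 0, -0.0957, 5, -5, -20, 0, 0, 0, -0.0957, 5, -5, -20, 0, 0, 0, -0.0957, 5])

```text
time_s: 18.53
ee_pos: [541.0, -55.8, 203.5]
ee_rot: [-179.8, -0.0, 66.8]
force: [0.4, -0.4, -2.4]
gripper_width: 15.7
```

Request:
servo_tool(motion=[-6, -20, 0, 0, 0, -0.0957, 5, -6, -20, 0, 0, 0, -0.0957, 5, -6, -20, 0, 0, 0, -0.0957, 5, -6, -20, 0, 0, 0, -0.0957, 5, -6, -20, 0, 0, 0, -0.0957, 5, -6, -20, 0, 0, 0, -0.0957, 5, -6, -20, 0, 0, 0, -0.0957, 5, -6, -20, 0, 0, 0, -0.0957, 5, -6, -20, 0, 0, 0, -0.0957, 5, -6, -20, 0, 0, 0, -0.0957, 5])

```text
time_s: 19.37
ee_pos: [481.0, -255.9, 203.5]
ee_rot: [-179.9, -0.0, 12.0]
force: [-0.3, 0.4, -2.0]
gripper_width: 15.9
```

Request:
servo_tool(motion=[-4, -20, 0, 0, 0, -0.0957, 5, -4, -20, 0, 0, 0, -0.0957, 5, -4, -5, -2, 0.001, -0.061, 0, 5, -4, -5, -2, 0.001, -0.061, 0, 5, -4, -5, -2, 0.001, -0.061, 0, 5, -4, -5, -2, 0.001, -0.061, 0, 5, -4, -5, -2, 0.001, -0.061, 0, 5, -4, -5, -2, 0.001, -0.061, 0, 5, -4, -5, -2, 0.001, -0.061, 0, 5, -4, 0, -2, 0.001, -0.061, 0, 5])

```text
time_s: 20.2
ee_pos: [441.3, -330.8, 187.7]
ee_rot: [179.8, -28.2, 1.3]
force: [-0.0, 0.3, -2.8]
gripper_width: 15.6
```

Request:
servo_tool(motion=[0, 0, 0, 0, 0, 0, 5, 0, 0, 0, 0, 0, 0, 5])

```text
time_s: 20.37
ee_pos: [440.7, -329.9, 187.0]
ee_rot: [-180.0, -27.9, 1.2]
force: [0.0, 0.7, -1.7]
gripper_width: 15.7
```

```bash
python3 - <<'E'
from h import *
np.set_printoptions(precision=1,suppress=True)
s=sensors.state(); f=save('wrist','w9',scale=1.5); print(s['time_s'],s['ee_pos'],s['ee_rot'],s['force'],s['gripper_width'])
a=np.radians(28); n=np.array([-np.sin(a),0,np.cos(a)]); xd=np.array([np.cos(a),0,np.sin(a)])
T=Tw(s['ee_pos'],s['ee_rot'],f)
def S(u,v):
    p=pt(f,u/1.5,v/1.5,T=T); return p,np.array([p@xd,p[1],p@n])
P,I,ok=cloud(f,(200,60,320,260),T); R=T[:3,:3]
Tt=Ro.from_euler('xyz',s['ee_rot'],degrees=True).as_matrix()
L=(P-s['ee_pos'])@Tt  # tool coords
m=ok&(L[...,2]>10)&(L[...,2]<32)&(abs(L[...,0])<30)&(I.max(-1)-I.min(-1)<40)&(L[...,1]<-37)&(L[...,1]>-90); Q=L[m]
print(len(Q),'tool x',np.percentile(Q[:,0],[1,99]),'y',np.percentile(Q[:,1],[0,1,99]),'z',np.median(Q[:,2]))
A=np.c_[Q[:,:2],np.ones(len(Q))]; print('tilts deg',np.degrees(np.linalg.lstsq(A,Q[:,2],rcond=None)[0][:2]))
E
```

```text
20.3667 [ 440.7 -329.9  187. ] [-180.   -27.9    1.2] [ 0.   0.7 -1.7] 15.667070609143886
4689 tool x [-17.   17.6] y [-84.4 -83.9 -37.4] z 23.199872947321765
tilts deg [-0.1 -0. ]
```

View pics/w9.png

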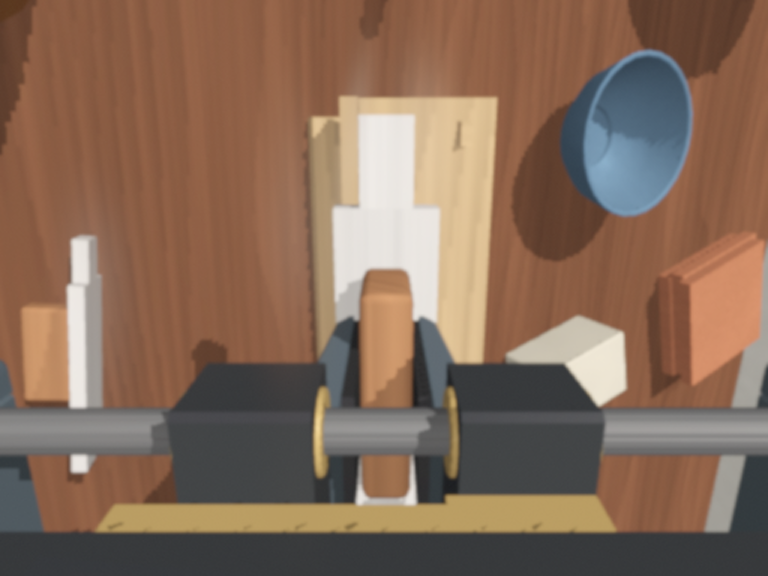

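The bar is square in the grip, with its top 23 mm below the TCP. I'll approach about 3 mm upslope of home.

Request:
servo_tool(motion=[14, 1, -24, 0, 0, 0, 5, 16, 0, -27, 0, 0, 0, 5, 16, 0, -26, 0, 0, 0, 5, 11, 0, -18, 0, 0, 0, 5, 6, 0, -10, 0, 0, 0, 5, 0, 0, 0, 0, 0, 0, 5, 0, 0, 0, 0, 0, 0, 5])

```text
time_s: 21.0
ee_pos: [505.6, -328.9, 82.6]
ee_rot: [179.9, -28.0, 1.4]
force: [-0.1, 0.1, -2.4]
gripper_width: 16.0
```

Request:
servo_tool(motion=[1, 0, -2, 0, 0, 0, 5, 1, 0, -2, 0, 0, 0, 5, 1, 0, -1.5, 0, 0, 0, 5, 0, 0, 0, 0, 0, 0, 5])

```text
time_s: 21.33
ee_pos: [507.7, -329.4, 77.5]
ee_rot: [179.9, -28.1, 1.3]
force: [-0.3, -0.6, -2.3]
gripper_width: 15.9
```

Request:
servo_tool(motion=[0.5, 0, -1, 0, 0, 0, 5, 0.5, 0, -1, 0, 0, 0, 5, 0, 0, 0, 0, 0, 0, 5])

```text
time_s: 21.58
ee_pos: [508.7, -329.2, 75.0]
ee_rot: [179.9, -28.0, 1.3]
force: [-0.7, 0.7, -3.0]
gripper_width: 15.9
```

Request:
servo_tool(motion=[0.5, 0, -1, 0, 0, 0, 5, 0, 0, 0, 0, 0, 0, 5])

```text
time_s: 21.75
ee_pos: [509.3, -329.2, 73.9]
ee_rot: [179.9, -28.0, 1.3]
force: [0.1, -0.2, -2.1]
gripper_width: 15.9
```

Request:
servo_tool(motion=[0.5, 0, -1, 0, 0, 0, 5, 0, 0, 0, 0, 0, 0, 5])

```text
time_s: 21.92
ee_pos: [509.4, -329.2, 73.7]
ee_rot: [179.9, -28.1, 1.3]
force: [-5.8, -0.7, 4.8]
gripper_width: 15.8
```

Board contact. Now slide down the slope to the lip.

Request:
servo_tool(motion=[-1.2, 0, 0, 0, 0, 0, 5, -0.9, 0, -0.5, 0, 0, 0, 5, 0, 0, 0, 0, 0, 0, 5])

```text
time_s: 22.17
ee_pos: [507.9, -329.3, 72.9]
ee_rot: [179.9, -28.1, 1.3]
force: [-2.3, -0.6, 3.1]
gripper_width: 15.7
```

Request:
servo_tool(motion=[-0.9, 0, -0.5, 0, 0, 0, 5, 0, 0, 0, 0, 0, 0, 5])

```text
time_s: 22.33
ee_pos: [507.3, -329.4, 72.6]
ee_rot: [179.9, -28.1, 1.3]
force: [-1.0, 0.7, 3.9]
gripper_width: 15.8
```

Request:
servo_tool(motion=[-0.9, 0, -0.5, 0, 0, 0, 5, 0, 0, 0, 0, 0, 0, 5])

```text
time_s: 22.5
ee_pos: [506.4, -329.5, 72.1]
ee_rot: [179.9, -28.1, 1.3]
force: [0.1, 0.2, 4.0]
gripper_width: 16.0
```

Request:
servo_tool(motion=[-0.9, 0, -0.5, 0, 0, 0, 5, 0, 0, 0, 0, 0, 0, 5])

```text
time_s: 22.67
ee_pos: [505.4, -329.5, 71.6]
ee_rot: [179.9, -28.1, 1.3]
force: [-0.6, -0.5, 5.0]
gripper_width: 15.8
```

Request:
servo_tool(motion=[-0.9, 0, -0.5, 0, 0, 0, 5, 0, 0, 0, 0, 0, 0, 5])

```text
time_s: 22.83
ee_pos: [504.6, -329.6, 71.1]
ee_rot: [179.9, -28.1, 1.3]
force: [-0.3, -1.4, 5.8]
gripper_width: 15.6
```

Request:
servo_tool(motion=[-0.9, 0, -0.4, 0, 0, 0, 5, 0, 0, 0, 0, 0, 0, 5])

```text
time_s: 23.0
ee_pos: [504.1, -329.5, 70.9]
ee_rot: [179.9, -28.1, 1.3]
force: [2.7, 0.1, 5.8]
gripper_width: 15.9
```

```bash
python3 - <<'E'
from h import *
s=sensors.state(); f=save('wrist','w10',scale=1.5); print(s['time_s'],s['ee_pos'],s['ee_rot'],s['force'],s['gripper_width'])
crop('w10',(180,40,340,270),3,'w10c')
E
```

```text
23.0 [ 504.14153881 -329.54758507   70.93024018] [179.87810254 -28.13983996   1.31707752] [2.73529337 0.12274636 5.7996497 ] 15.903748378332667
```

View pics/w10c.png

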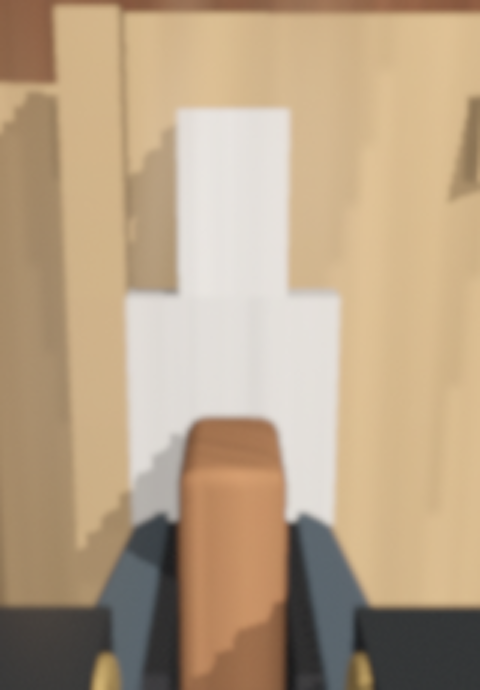

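Fx jumped and the picture shows the bar's long edge (127,290)-(132,520) tight against the lip. Release.

Request:
servo_tool(motion=[0.4, 0, 0.6, 0, 0, 0, 5, 0, 0, 0, 0, 0, 0, 30, 0, 0, 0, 0, 0, 0, 50, 0, 0, 0, 0, 0, 0, 50, -1, 0, 2, 0, 0, 0, 50, -5, 0, 9, 0, 0, 0, 50, -9, 0, 17, 0, 0, 0, 50, -12, 0, 23, 0, 0, 0, 50, -14, 0, 26, 0, 0, 0, 50, -14, 0, 26, 0, 0, 0, 50])

```text
time_s: 23.88
ee_pos: [447.2, -328.8, 174.7]
ee_rot: [179.9, -27.9, 1.3]
force: [0.8, -0.3, 1.4]
gripper_width: 45.6
```

Request:
servo_tool(motion=[0, 0, 10, 0, 0, 0, 50, 0, 0, 10, 0, 0, 0, 50])

```text
time_s: 24.05
ee_pos: [448.0, -329.6, 195.6]
ee_rot: [179.8, -28.1, 1.3]
force: [0.3, -0.3, -0.6]
gripper_width: 45.4
```

```bash
python3 - <<'E'
from h import *
s=sensors.state(); f=save('wrist','w11',scale=1.5); print(s['time_s'],s['ee_pos'],s['ee_rot'],s['force'],s['gripper_width'],s['qpos'])
np.set_printoptions(precision=1,suppress=True)
a=np.radians(28); n=np.array([-np.sin(a),0,np.cos(a)]); xd=np.array([np.cos(a),0,np.sin(a)])
T=Tw(s['ee_pos'],s['ee_rot'],f)
P,I,ok=cloud(f,(200,70,300,260),T); hsv=cv2.cvtColor(I.astype(np.uint8),cv2.COLOR_RGB2HSV).astype(int)
g=ok&(hsv[...,1]<40)&(hsv[...,2]>190); h=P@n; g&=abs(h-np.median(h[g]))<6; G=P[g]
print(g.sum(),np.median(G@n),np.percentile(G@xd,[0,1,99,100]),np.percentile(G[:,1],[0,.5,99.5,100]))
print('valve')
t=np.load('pics/top0.npz'); sc=np.load('pics/scene0.npz')
P,I,ok=cloud(t,(120,125,180,175)); m=ok&(abs(P[...,2]-50)<5)&(I.min(-1)>110)&(I.max(-1)-I.min(-1)<30);Q=P[m];
r=cv2.minAreaRect(Q[:,:2].astype(np.float32));print('top block',r,np.median(Q[:,2]))
P,I,ok=cloud(sc,(340,200,420,280)); m=ok&(abs(P[...,2]-50)<5)&(I.min(-1)>110)&(I.max(-1)-I.min(-1)<30);Q=P[m];
r=cv2.minAreaRect(Q[:,:2].astype(np.float32));print('scene block',r,np.median(Q[:,2]))
for nm,f2,c in (('t',t,(120,125,180,175)),('s',sc,(340,200,420,280))):
    P,I,ok=cloud(f2,c); m=ok&(P[...,2]>150)&(I.max(-1)<90); Q=P[m]; print(nm,len(Q),Q.min(0),Q.max(0),Q.mean(0))
    m=ok&(P[...,2]>80)&(P[...,2]<145); Q=P[m]; print(' rod',len(Q),Q.mean(0) if len(Q) else 0)
E
```

```text
24.05 [ 448.03013752 -329.56416313  195.55775875] [179.7945612  -28.09452742   1.30526864] [ 0.30554449 -0.25532007 -0.56121283] 45.38686835909586 [-49.46200135  10.66492365 112.11748186  32.05476742  43.0806212
 -71.73207367]
4523 -197.1955166333836 [460.  460.9 497.5 498.6] [-414.1 -413.  -245.9 -245.1]
valve
top block ((513.3395385742188, 350.9903869628906), (77.65460205078125, 97.28898620605469), 81.09878540039062) 50.38968009087921
scene block ((514.28466796875, 350.06060791015625), (78.0743637084961, 100.12630462646484), 80.7149658203125) 49.05051650791569
t 70 [498.8 335.4 163.3] [523.6 361.9 187.3] [511.  347.6 175.9]
 rod 15 [509.1 346.2 101.3]
s 125 [499.1 334.7 156.8] [528.6 360.6 180.7] [517.4 345.8 172.1]
 rod 66 [517.  346.9 113. ]
```

View pics/w11.png

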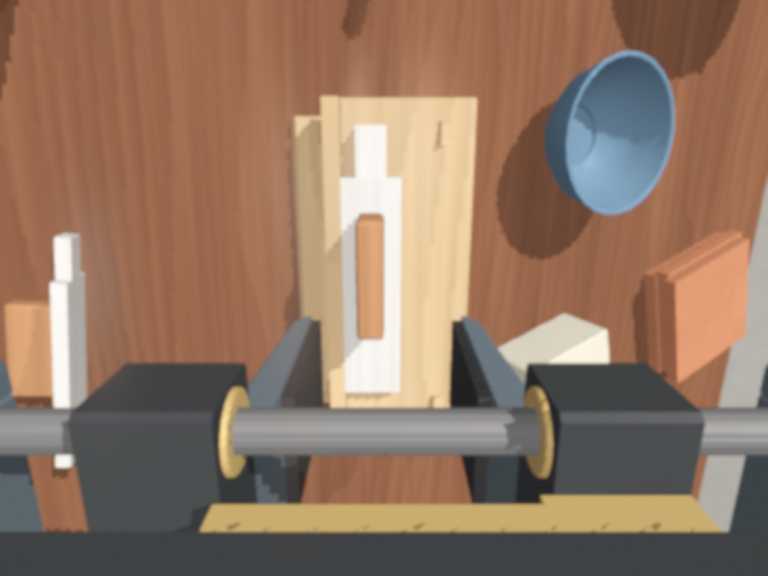

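The bar is home: slope extent 460.0–498.6 and height -197.2, the same as before the pickup. Next is the lever, which goes right, so I'll push from its left side.

Request:
servo_tool(motion=[0, 15, 4, -0.001, 0.061, 0, 20, 0, 15, 4, -0.001, 0.061, 0, 0, 0, 15, 4, -0.001, 0.061, 0, 0, 0, 15, 4, -0.001, 0.061, 0, 0, 0, 15, 4, -0.001, 0.061, 0, 0, 0, 15, 4, -0.001, 0.061, 0, 0, 0, 15, 4, -0.001, 0.061, 0, 0, 0, 15, 4, -0.001, 0.061, 0, 0, 4, 30, 0, 0, 0, 0.07, 0, 4, 30, 0, 0, 0, 0.07, 0])

```text
time_s: 24.93
ee_pos: [457.6, -147.9, 224.4]
ee_rot: [-179.8, 0.0, 9.5]
force: [0.5, 1.0, -0.8]
gripper_width: 0.3
```

Request:
servo_tool(motion=[4, 31, 0, 0, 0, 0.07, 0, 4, 31, 0, 0, 0, 0.07, 0, 4, 31, 0, 0, 0, 0.07, 0, 4, 31, 0, 0, 0, 0.07, 0, 4, 31, 0, 0, 0, 0.07, 0, 4, 31, 0, 0, 0, 0.07, 0, 4, 31, 0, 0, 0, 0.07, 0, 4, 31, 0, 0, 0, 0.07, 0, 4, 31, 0, 0, 0, 0.07, 0, 4, 31, 0, 0, 0, 0.07, 0])

```text
time_s: 25.77
ee_pos: [496.2, 163.0, 224.3]
ee_rot: [-179.8, 0.1, 49.7]
force: [0.3, -0.1, -0.8]
gripper_width: 0.5
```

Request:
servo_tool(motion=[3, 30, 0, 0, 0, 0.07, 0, 3, 30, 0, 0, 0, 0.07, 0, 3, 30, 0, 0, 0, 0.07, 0, 3, 30, 0, 0, 0, 0.07, 0, 3, 30, 0, 0, 0, 0.07, 0, 3, 30, 0, 0, 0, 0.07, 0, 3, 30, 0, 0, 0, 0.07, 0, 3, 30, 0, 0, 0, 0.06, 0, 0, 0, 0, 0, 0, 0, 0, 0, 0, 0, 0, 0, 0, 0])

```text
time_s: 26.6
ee_pos: [519.8, 402.5, 223.3]
ee_rot: [-179.8, 0.1, 81.0]
force: [-0.9, -0.2, -0.2]
gripper_width: 0.8
```

```bash
python3 - <<'E'
from h import *
s=sensors.state(); f=save('wrist','w12',scale=1.5); print(s['time_s'],s['ee_pos'],s['ee_rot'],s['force'],s['gripper_width'],s['qpos'])
save('scene','s12',crop=(310,130,512,310),scale=3)
E
```

```text
26.6 [519.84929567 402.47910409 223.2696463 ] [-1.79767719e+02  8.31971984e-02  8.10484281e+01] [-0.91974801 -0.15308712 -0.1940255 ] 0.8068333188493378 [ 36.69359017  26.26568132  78.56090717   0.11152678  75.39531337
 -44.38299962]
```

View pics/w12.png

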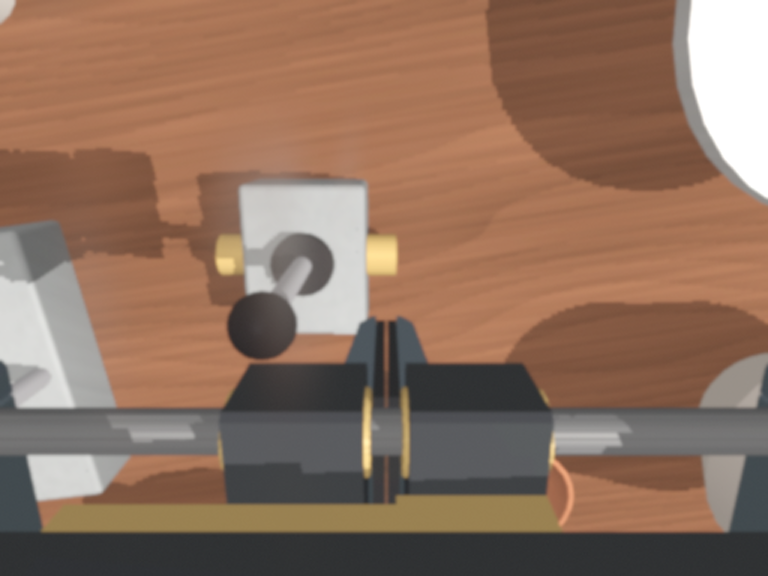

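View pics/s12.png

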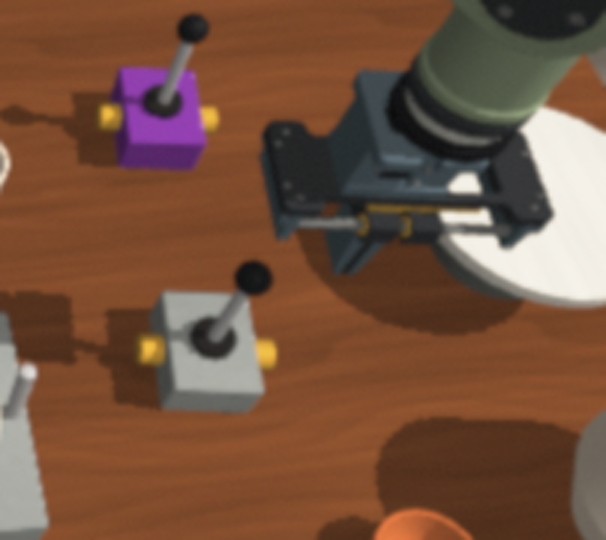

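```bash
python3 - <<'E'
from h import *
np.set_printoptions(precision=1,suppress=True)
f=np.load('pics/w12.npz'); T=Tw([519.85,402.5,223.3],[-179.77,.08,81.05],f)
P,I,ok=cloud(f,(145,190,205,240),T); m=ok&(I.max(-1)<75)&(P[...,2]>140)&(P[...,2]<190); Q=P[m]; 
from scipy.optimize import least_squares
r=least_squares(lambda c:np.linalg.norm(Q-c,axis=1)-15,[514,350,165],loss='soft_l1'); print(len(Q),r.x,r.cost)
for u,v in [(248,190),(360,190),(362,325),(700,60),(740,400)]: print(u,v,pt(f,u/1.5,v/1.5,T=T))
E
```

```text
920 [512.2 349.4 164.7] 88.15825231064065
248 190 [461.8 324.3  49.7]
360 190 [472.5 393.2  49.7]
362 325 [501.6 397.1 213.4]
700 60 [431.3 575.2  95. ]
740 400 [643.5 617.7  69.5]
```

Request:
servo_tool(motion=[1, 0, -12, 0, 0, 0, 0, 0, 0, -20, 0, 0, 0, 0, 0, 0, -20, 0, 0, 0, 0, 0, 0, -10, 0, 0, 0, 0, 0, 0, -4, 0, 0, 0, 0, 0, 0, 0, 0, 0, 0, 0])

```text
time_s: 27.2
ee_pos: [521.3, 399.9, 158.9]
ee_rot: [-179.8, 0.0, 80.9]
force: [-0.7, 0.5, 1.1]
gripper_width: 0.4
```

Request:
servo_tool(motion=[-1, -6, 0, 0, 0, 0, 0, -1, -6, 0, 0, 0, 0, 0, -1, -6, 0, 0, 0, 0, 0, -1, -6, 0, 0, 0, 0, 0, -1, -6, 0, 0, 0, 0, 0, -1, -6, 0, 0, 0, 0, 0, -1, -6, 0, 0, 0, 0, 0])

```text
time_s: 27.78
ee_pos: [514.7, 358.6, 160.2]
ee_rot: [-179.9, -0.1, 80.9]
force: [0.8, 1.5, 2.1]
gripper_width: 0.5
```

Request:
servo_tool(motion=[-1, -6, 0, 0, 0, 0, 0, -1, -6, 0, 0, 0, 0, 0, -1, -6, 0, 0, 0, 0, 0, -1, -5, 0, 0, 0, 0, 0, -1, -5, 0, 0, 0, 0, 0])

```text
time_s: 28.2
ee_pos: [509.4, 330.9, 159.3]
ee_rot: [-179.9, -0.1, 80.9]
force: [1.5, 3.8, -2.4]
gripper_width: 0.4
```

Request:
servo_tool(motion=[-0.5, -3, 0, 0, 0, 0, 0, -0.3, -2, 0, 0, 0, 0, 0, -0.3, -2, 0, 0, 0, 0, 0, 0, 0, 0, 0, 0, 0, 0])

```text
time_s: 28.53
ee_pos: [508.3, 324.0, 159.6]
ee_rot: [-179.9, -0.1, 80.9]
force: [0.3, 4.3, -2.5]
gripper_width: 0.3
```

Request:
servo_tool(motion=[-0.3, -2, 0, 0, 0, 0, 0, 0, 0, 0, 0, 0, 0, 0])

```text
time_s: 28.7
ee_pos: [508.0, 322.2, 159.5]
ee_rot: [-179.9, -0.1, 80.9]
force: [0.8, 4.7, -3.1]
gripper_width: 0.1
```

Request:
servo_tool(motion=[-0.3, -2, 0, 0, 0, 0, 0, 0, 0, 0, 0, 0, 0, 0])

```text
time_s: 28.87
ee_pos: [507.8, 320.3, 159.5]
ee_rot: [-179.9, -0.1, 80.9]
force: [0.7, 6.5, -2.9]
gripper_width: 0.2
```

Request:
servo_tool(motion=[-0.3, -2, 0, 0, 0, 0, 0, 0, 0, 0, 0, 0, 0, 0])

```text
time_s: 29.03
ee_pos: [507.6, 319.0, 159.6]
ee_rot: [-179.9, -0.2, 80.9]
force: [0.2, 7.2, -4.5]
gripper_width: 0.6
```

Request:
servo_tool(motion=[-0.3, -2, 0, 0, 0, 0, 0, 0, 0, 0, 0, 0, 0, 0, 0, 0, 0, 0, 0, 0, 0])

```text
time_s: 29.28
ee_pos: [507.7, 318.8, 159.6]
ee_rot: [-179.9, -0.4, 80.9]
force: [1.0, 11.7, -5.5]
gripper_width: 0.3
```

```bash
python3 - <<'E'
from h import *
s=sensors.state(); print(s['time_s'],s['ee_pos'],s['force'])
f=save('wrist','w13',scale=1.5); save('scene','s13',crop=(310,160,450,300),scale=4)
E
```

```text
29.2833 [507.65446028 318.81945196 159.6385952 ] [ 1.00971525 11.67579861 -5.54480996]
```

View pics/s13.png

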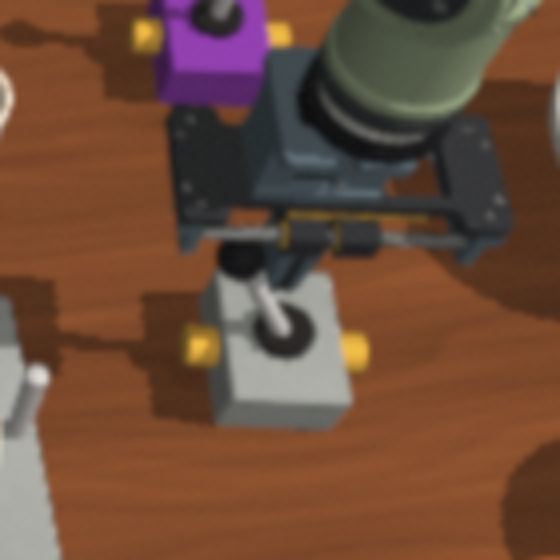

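View pics/w13.png

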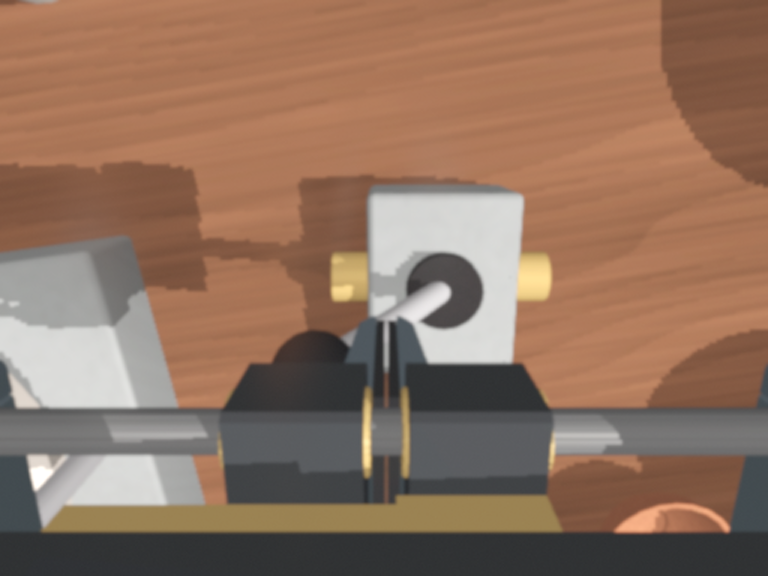

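The lever leans fully to the robot's right, with the knob at (240,258) in s13 and the force rising against the stop. I'll hold it for more than 2 s.

Request:
servo_tool(motion=[0, 0, 0, 0, 0, 0, 0, 0, 0, 0, 0, 0, 0, 0, 0, 0, 0, 0, 0, 0, 0, 0, 0, 0, 0, 0, 0, 0, 0, 0, 0, 0, 0, 0, 0, 0, 0, 0, 0, 0, 0, 0, 0, 0, 0, 0, 0, 0, 0, 0, 0, 0, 0, 0, 0, 0, 0, 0, 0, 0, 0, 0, 0, 0, 0, 0, 0, 0, 0, 0])

```text
time_s: 30.22
ee_pos: [507.7, 318.8, 159.7]
ee_rot: [-179.9, -0.4, 80.9]
force: [0.3, 11.5, -5.5]
gripper_width: 0.4
```

Request:
servo_tool(motion=[0, 0, 0, 0, 0, 0, 0, 0, 0, 0, 0, 0, 0, 0, 0, 0, 0, 0, 0, 0, 0, 0, 0, 0, 0, 0, 0, 0, 0, 0, 0, 0, 0, 0, 0, 0, 0, 0, 0, 0, 0, 0, 0, 0, 0, 0, 0, 0, 0, 0, 0, 0, 0, 0, 0, 0, 0, 0, 0, 0, 0, 0, 0, 0, 0, 0, 0, 0, 0, 0])

```text
time_s: 31.05
ee_pos: [507.7, 318.8, 159.6]
ee_rot: [-179.9, -0.4, 80.9]
force: [1.0, 11.6, -5.5]
gripper_width: 0.7
```

Request:
servo_tool(motion=[0, 0, 0, 0, 0, 0, 0, 0, 0, 0, 0, 0, 0, 0, 0, 0, 0, 0, 0, 0, 0, 0, 0, 0, 0, 0, 0, 0, 0, 0, 0, 0, 0, 0, 0, 0, 0, 0, 0, 0, 0, 0, 0, 0, 0, 0, 0, 0, 0])

```text
time_s: 31.63
ee_pos: [507.7, 318.8, 159.6]
ee_rot: [-179.9, -0.4, 80.9]
force: [1.3, 11.5, -5.6]
gripper_width: 0.3
```

Request:
servo_tool(motion=[1, 6, 0, 0, 0, 0, 0, 1, 6, 0, 0, 0, 0, 0, 1, 6, 0, 0, 0, 0, 0, 1, 6, 0, 0, 0, 0, 0, 1, 6, 0, 0, 0, 0, 0, 1, 6, 0, 0, 0, 0, 0, 1, 6, 0, 0, 0, 0, 0, 1, 6, 0, 0, 0, 0, 0, 1, 6, 0, 0, 0, 0, 0, 1, 6, 0, 0, 0, 0, 0])

```text
time_s: 32.47
ee_pos: [517.0, 375.9, 159.2]
ee_rot: [-179.8, 0.0, 80.9]
force: [1.0, -0.7, -0.3]
gripper_width: 0.1
```

Request:
servo_tool(motion=[2, 12, 0, 0, 0, 0, 0, 2, 14, 0, 0, 0, 0, 0, 0, 6, 10, 0, 0, 0, 0, 0, 0, 25, 0, 0, 0, 0, 0, 0, 30, 0, 0, 0, 0, 0, 0, 30, 0, 0, 0, 0, 0, 0, 0, 0, 0, 0, 0])

```text
time_s: 33.05
ee_pos: [523.4, 410.2, 261.6]
ee_rot: [179.6, -0.5, 80.9]
force: [0.6, 0.2, 1.5]
gripper_width: 0.5
```

```bash
python3 - <<'E'
from h import *
s=sensors.state(); print(s['time_s'],s['ee_pos'],s['force'])
save('wrist','w14',scale=1.5); save('scene','s14',scale=1.5)
E
```

```text
33.05 [523.38583838 410.18694761 261.55713091] [0.61084957 0.16653225 1.51497073]
```

View pics/s14.png

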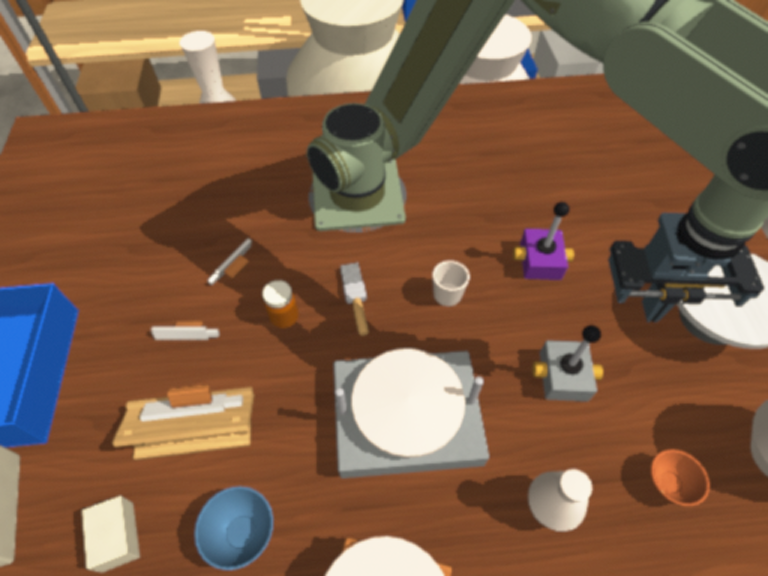

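The straightedge is on its rest at (190,403), the lever is back upright at (590,334) just as at the start, everything else is where it stood, and the arm is clear. I'll hold still briefly, then hand in.

Request:
servo_tool(motion=[0, 0, 0, 0, 0, 0, 0, 0, 0, 0, 0, 0, 0, 0, 0, 0, 0, 0, 0, 0, 0, 0, 0, 0, 0, 0, 0, 0])

```text
time_s: 33.48
ee_pos: [520.9, 407.7, 253.4]
ee_rot: [-179.8, 0.0, 80.9]
force: [-0.5, -1.0, -0.1]
gripper_width: 0.6
```

```bash
python3 - <<'E'
from h import *
a=np.load('pics/scene0.npz')['image'].astype(int); b=np.load('pics/s14.npz')['image'].astype(int)
d=abs(a-b).sum(-1)>90
for n,(x0,y0,x1,y1) in dict(edge=(70,240,180,310),lever=(340,210,410,275),small=(95,150,230,235)).items(): print(n,d[y0:y1,x0:x1].sum())
print(env.job_done())
E
```

```text
edge 0
lever 0
small 496
the job is handed in; nothing more can be done
None
```

The bat is crowned: the straightedge rocked. I put the straightedge back on its rest, pushed the valve lever fully right and handed the job in at 33.5 s.

- **Placing:** I laid the straightedge centred along the transfer table's x and let go.
- **Pressing:** I pressed the narrow end to about 22 N. It sank about 8 mm and the wide end rose about 10 mm. I then pressed the wide end to about 12 N. The bar tilted about 4° the other way, with the narrow end up.
- **Return:** The straightedge lies against the lip. Its edges and height measured within about 1 mm of the start.
- **Lever:** I pushed it right onto its stop at about 12 N, held it there for more than 2 s and let it spring back.

**Last checks:** Comparing the last scene picture with the first, nothing changed around the straightedge or the lever. A third area, around the small look-alike straightedges, did differ by 496 pixels. I put that down to the arm's moved shadow, since the things there look to be in the same places, but I did not check it further.

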